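# Put the returned hand-held devices on charge

### The job

Four hand-held devices have come back from the ward: put each one on charge in the dock made for it (same colour and outline), face up, with its nose in the nose bay, lying flat and fully down in the well. Set them down rather than dropping them, and leave the bottle and the jar standing where they are.

Things in the scene. Friction and masses are not known exactly. Their poses are not given: they have to be found in the camera images.
- monitor: Hand-held patient monitor: purple case, white top, dark screen, grey keys; nose: grey sensor socket at the screen end. Loose, face up. Main body 96 long (x), 58 wide (y), 28 mm high, upright sides, gripped across the width. Nose 18 long, 28 wide, 4 to 22 mm above the underside. Origin: centre of the main body's underside (without nose); x to the nose, z up.
- glucose: Blood glucose meter: blue case, pale screen, white buttons; nose: white strip port beyond the screen. Loose, face up. Main body 70 long (x), 52 wide (y), 24 mm high, upright sides, gripped across the width. Nose 24 long, 30 wide, 2 to 18 mm above the underside. Origin: centre of the main body's underside (without nose); x to the nose, z up.
- thermo: Stick thermometer: green top, white underside, dark screen; nose: round white neck with green tip. Loose, face up. Main body 80 long (x), 34 wide (y), 28 mm high, upright sides, gripped across the width. Nose 32 long, 20 wide, 4 to 24 mm above the underside. Origin: centre of the main body's underside (without nose); x to the nose, z up.
- oximeter: Fingertip pulse oximeter: small clam-shell, orange above, white below, dark screen; nose: narrow pinch tail by the small white button. Loose, face up. Main body 48 long (x), 36 wide (y), 32 mm high, upright sides, gripped across the width. Nose 18 long, 20 wide, 6 to 26 mm above the underside. Origin: centre of the main body's underside (without nose); x to the nose, z up.
- dock_monitor: Fixed dock of the purple device: dark base, pale lips, purple well with white ring. Floor 10 mm above bench; main well 106 x 68, nose bay at +x 18 more, 38 wide (5 mm play). Lips 10 mm over floor, lean out 5, 42 mm finger gap mid-side. Lamp hump at -x, 24 mm high. Base 154 x 86. Origin: on the bench under the main well's centre; x to the nose bay. Seated device: x same way, origin 10 mm above.
- dock_glucose: Fixed dock of the blue device: dark base, pale lips, blue well with white ring. Floor 10 mm above bench; main well 80 x 62, nose bay at +x 24 more, 40 wide (5 mm play). Lips 10 mm over floor, lean out 5, 42 mm finger gap mid-side. Lamp hump at -x, 24 mm high. Base 134 x 80. Origin: on the bench under the main well's centre; x to the nose bay. Seated device: x same way, origin 10 mm above.
- dock_thermo: Fixed dock of the green device: dark base, pale lips, green well with white ring. Floor 10 mm above bench; main well 90 x 44, nose bay at +x 32 more, 30 wide (5 mm play). Lips 10 mm over floor, lean out 5, 42 mm finger gap mid-side. Lamp hump at -x, 24 mm high. Base 152 x 62. Origin: on the bench under the main well's centre; x to the nose bay. Seated device: x same way, origin 10 mm above.
- dock_oximeter: Fixed dock of the orange device: dark base, pale lips, orange well with white ring. Floor 10 mm above bench; main well 58 x 46, nose bay at +x 18 more, 30 wide (5 mm play). Lips 10 mm over floor, lean out 5, 30 mm finger gap mid-side. Lamp hump at -x, 24 mm high. Base 106 x 64. Origin: on the bench under the main well's centre; x to the nose bay. Seated device: x same way, origin 10 mm above.
- bottle: bystander: small clear bottle with a blue cap, 38 mm across, 105 mm high, standing loose among the devices. Origin: centre of its underside, z up.
- jar: bystander: squat amber jar with a white lid, 46 mm across, 52 mm high, standing loose among the devices. Origin: centre of its underside, z up.
Not all that is in view belongs to the job. What is shaped like the dock_thermo but brown is not meant.

How it is judged:
At the end, for the whole second after the job is handed in: Each of the four devices rests in its own dock: origin within 12 mm (horizontally) of the dock's origin, underside 7 to 14.5 mm above the bench (on the well floor at 10 mm), level within 0.09 rad, long axis within 0.3 rad of the dock's, at rest (under 0.02 m/s and 0.2 rad/s) and let go (horizontal distance between monitor and dock_monitor below 0.012 m and z of monitor in the frame of dock_monitor between 0.007 and 0.0145 m and angle between each of monitor, glucose, thermo, oximeter's own z axis and vertical below 0.09 rad and angle between the x axis of monitor and the x axis of dock_monitor, either way round below 0.3 rad and linear speed of each of monitor, glucose, thermo, oximeter below 0.02 m/s and angular speed of each of monitor, glucose, thermo, oximeter below 0.2 rad/s and horizontal distance between glucose and dock_glucose below 0.012 m and z of glucose in the frame of dock_glucose between 0.007 and 0.0145 m and angle between the x axis of glucose and the x axis of dock_glucose, either way round below 0.3 rad and horizontal distance between thermo and dock_thermo below 0.012 m and z of thermo in the frame of dock_thermo between 0.007 and 0.0145 m and angle between the x axis of thermo and the x axis of dock_thermo, either way round below 0.3 rad and horizontal distance between oximeter and dock_oximeter below 0.012 m and z of oximeter in the frame of dock_oximeter between 0.007 and 0.0145 m and angle between the x axis of oximeter and the x axis of dock_oximeter, either way round below 0.3 rad); the robot touches nothing.
It fails at once if a device is dropped: it falls free, out of the fingers, faster than 0.75 m/s (a fall of about 3 cm) ((linear speed of monitor above 0.75 m/s and contact force between the fingers and monitor below 0.05 N) or (linear speed of glucose above 0.75 m/s and contact force between the fingers and glucose below 0.05 N) or (linear speed of thermo above 0.75 m/s and contact force between the fingers and thermo below 0.05 N) or (linear speed of oximeter above 0.75 m/s and contact force between the fingers and oximeter below 0.05 N)).
It fails at once if the bottle is knocked over (tilted past 0.5 rad) or shifted more than 40 mm (distance of bottle from where it was at the start of the episode above 0.04 m or angle between bottle's own z axis and vertical above 0.5 rad).
It fails at once if the jar is knocked over (tilted past 0.5 rad) or shifted more than 40 mm (distance of jar from where it was at the start of the episode above 0.04 m or angle between jar's own z axis and vertical above 0.5 rad).
It also fails if it takes over 115 s, if anything falls off the work surface, if the arm or the gripper's body presses on something with over 40 N, if the wrist force passes 120 N, or if a joint passes its speed limit or range.

### The arm

A 6-joint arm with a two-finger parallel gripper is mounted at the origin on the work surface. World frame = base frame: x ahead of the robot, y to its left, z up, the work surface at z = 0. Lengths are in m, angles in rad, forces in N, time in s.
With the tool pointing down it reaches from about 0.3 to 0.85 m from the base axis. Payload 5.4 kg.
Tool frame: the origin (TCP) lies midway between the tips of the shut fingers; the grasp point (between the pads) lies 19 mm behind it; z points along the fingers, y is the line along which they close (so a half turn about z gives the same grasp; the last joint's range is limited). The gripper opens to 85 mm and grips with 20 to 120 N. Pads are 22 mm wide; open, the fingers measure 114 mm over their backs; the gripper's body (76 mm by 85 mm) begins 54 mm behind the grasp point. The pads swing forward as they close: fully open they stand 13 mm farther back than shut.
Start: joints at [0.938, 0.158, 1.597, -0, 1.386, -0.21], TCP at [0.236, 0.524, 0.231] pointing down, gripper open.
Joint ranges: [-2.91, 2.91], [-0.94, 2.29], [0.18, 2.7], [-1.29, 4.43], [0.17, 2.64], [-3, 3]. Speed limits (rad/s): [2.57, 2.57, 3.14, 3.14, 3.14, 3.14].

### API

Orientations are given as a 3x3 rotation matrix whose columns are the frame's x, y, z axes.
In Python, from bench import * gives the robot as it stands. The module is installed in compiled form; this text tells all that it offers.
- The arm moves only by the tool jog_arm, never from a script. Its argument "series" is a list of rows, each an object of numbers: "x", "y", "z": the shift along the tool's x, y, z in mm; "rx", "ry", "rz": the turn, a rotation vector about the tool's x, y, z in rad. In form: [{"x": .., "y": .., "z": .., "rx": .., "ry": .., "rz": ..}, ...]. A call has 1 to 12 rows; each row shifts and turns the commanded pose from where the row before left it, along the tool's axes as they then stand; what a row does not reach is not made up. A row lasts 1/10 s, in which the tool goes at most 50 mm and 8.59 degrees, less where a joint would pass 70% of its speed; a pose out of reach is approached as far as the arm can. A call with a gripper value outside its range is refused whole. "hand" is the finger opening in mm, from 0 to 85.4, set as the call begins (left out, the last holds). The fingers move at their own pace and stop on an object; the grip force is fixed at half the most. Time passes only in rows, so rows that do not move let the fingers close. It gives the time, the measured TCP pose, the force, the opening and the grip force at its end, in the units of the state.
- sense(): the state, without advancing time (a new reading comes with each control period).
- capture(name): name is "scene" or "side" or "wrist"; returns a dict with "color" (480x640x3 uint8, red, green, blue), "mtx" (3x3 intrinsics, pixels), "xyz" and "orientation" of the camera in the world. Camera axes: x right, y down, z forward; pixel columns grow to the right and rows downward; lengths in m; the calibration is good to about 2 mm. A picture is of the moment at which its call begins. There is no depth.
- hand_in(): hands the job in; it is judged then, once.
Trained networks look in a picture, given as the dict that the camera call returned (one of the last four; its "shot" number tells which), for a name from the list of things; names that differ only in an ending like _2 or _b are one class to them, and where a whole thing is asked for, a point or a joint stands for the part that bears it (a point fixed in the world has none). Each returns a list of dicts, best first, with "confidence" (0 to 1); they miss things now and then, are a little off and sometimes report something else, mostly with a low value. They report only what shows in the picture. A call takes as long as a camera call. They do not tell look-alikes from the thing itself.
- trace(picture, target): "region" (480x640 bool, what is visible of it) and "box" ([left, top, width, height] as shares, 0 to 1, of the picture: columns of its width, rows of its height, round what is visible of it).
- mark_of(picture, target): "centre" ([column, row] as shares, 0 to 1, of the picture: columns of its width, rows of its height: a listed point, or the origin of a listed thing).
The state is a dict: "time_s": time; "joint_positions": joint angles; "qd": joint speeds; "tau": joint torques, N m; "tool_pos": TCP position; "tool_rot": TCP orientation; "wrist_force": force on the tool from outside, world axes, zero at the start; "moment": the same for the moment, N m; "finger_gap": opening from 0.0 (shut) to 1.0 (fully open); "grasp_force": force on a finger pad.
Only numpy, scipy, OpenCV 4.12 (cv2) and the standard library are available. Lean on these libraries where they do the work, as an engineer would, in place of code of your own. Each camera call takes 0.05 s, during which the arm holds its last target. There are 200 camera calls.

## Working session

There is one attempt and no reset: what is moved stays moved. The work goes in short steps, Python scripts to look and compute and a tool call to move; the robot and the scene stay as the last step left them, time stands still between calls to the robot, and variables do not carry over. Pictures are saved under pics/ and viewed, at most 17 in all, crops included, and the job is handed in when it is done.

Besides the shell and the picture viewer there is one more tool, called after "Call:" as name([rows], argument=value, ...), one row to a line, values as JSON. jog_arm: Moves the arm, as the interface text tells. Its arguments: {"type":"object","properties":{"series":{"type":"array","items":{"type":"object","properties":{"x":{"type":"number"},"y":{"type":"number"},"z":{"type":"number"},"rx":{"type":"number"},"ry":{"type":"number"},"rz":{"type":"number"}}}},"hand":{"type":"number"}},"required":["series"]}

```bash
mkdir -p pics; cat > h.py <<'E'
from bench import *
import numpy as np, cv2
def save(p,n): cv2.imwrite('pics/'+n+'.png',p['color'][:,:,::-1])
def P(p,w):
    R=np.array(p['orientation']);c=R.T@(np.asarray(w)-np.array(p['xyz']));u=np.array(p['mtx'])@c;return u[:2]/u[2]
def ray(p,uv):
    R=np.array(p['orientation']);d=R@np.linalg.inv(p['mtx'])@np.array([uv[0],uv[1],1.]);return np.array(p['xyz']),d
def atz(p,uv,z):
    o,d=ray(p,uv);return o+d*(z-o[2])/d[2]
DEV=['monitor','glucose','thermo','oximeter'];ALL=DEV+['dock_'+d for d in DEV]+['bottle','jar']
E
python3 - <<'E'
from h import *
s=sense();print(s['time_s'],s['tool_pos'],s['tool_rot'])
for n in ['scene','side','wrist']:
    p=capture(n);save(p,n+'0');print(n,p['xyz'],np.round(p['orientation'],3).tolist(),p['mtx'][0])
    if n=='wrist':continue
    for t in ALL:
        print(t,[(round(m['confidence'],2),np.round(np.array(m['centre'])*[640,480]).tolist(),np.round(atz(p,np.array(m['centre'])*[640,480],0.0),3).tolist()) for m in mark_of(p,t)[:3]])
E
```

```text
0.0 [0.23559568 0.52387146 0.23030631] [[-9.11949341e-01  4.10301430e-01 -1.06566449e-03]
 [ 4.10302664e-01  9.11948151e-01 -1.51432162e-03]
 [ 3.50502436e-04 -1.81822959e-03 -9.99998286e-01]]
scene [ 1.36882076 -0.20778504  1.27610713] [[0.225, 0.814, -0.535], [0.974, -0.183, 0.132], [0.01, -0.551, -0.834]] [565.01806241   0.         321.93427555]
monitor [(0.74, [207.0, 197.0], [0.346, -0.293, 0.0])]
glucose [(0.8, [402.0, 169.0], [0.367, 0.28, 0.0])]
thermo [(0.66, [461.0, 202.0], [0.52, 0.406, 0.0])]
oximeter [(0.52, [353.0, 205.0], [0.463, 0.104, 0.0])]
dock_monitor [(0.82, [285.0, 221.0], [0.476, -0.094, 0.0]), (0.55, [354.0, 208.0], [0.474, 0.105, 0.0])]
dock_glucose [(0.84, [162.0, 262.0], [0.535, -0.432, 0.0])]
dock_thermo [(0.91, [218.0, 324.0], [0.742, -0.313, 0.0]), (0.68, [271.0, 274.0], [0.634, -0.162, 0.0])]
dock_oximeter [(0.68, [391.0, 257.0], [0.651, 0.159, 0.0])]
bottle [(0.81, [431.0, 224.0], [0.575, 0.298, 0.0])]
jar [(0.7, [226.0, 241.0], [0.506, -0.26, 0.0])]
side [ 0.39820704 -0.90821735  0.7970146 ] [[0.983, -0.125, 0.137], [-0.185, -0.637, 0.749], [-0.006, -
[... 247 characters left out ...]
, 0.0])]
thermo [(0.66, [274.0, 148.0], [0.527, 0.413, 0.0]), (0.65, [343.0, 425.0], [0.525, -0.438, 0.0])]
oximeter [(0.78, [264.0, 222.0], [0.464, 0.099, 0.0])]
dock_monitor [(0.89, [278.0, 279.0], [0.469, -0.092, 0.0])]
dock_glucose [(0.78, [345.0, 420.0], [0.531, -0.431, 0.0])]
dock_thermo [(0.97, [372.0, 289.0], [0.649, -0.156, 0.0]), (0.76, [450.0, 343.0], [0.75, -0.314, 0.0])]
dock_oximeter [(0.69, [338.0, 193.0], [0.653, 0.175, 0.0])]
bottle [(0.6, [296.0, 166.0], [0.571, 0.314, 0.0])]
jar [(0.91, [313.0, 340.0], [0.51, -0.26, 0.0])]
wrist [0.16928978 0.55474581 0.37345601] [[0.411, 0.873, 0.263], [0.912, -0.393, -0.118], [0.0, 0.289, -0.957]] [350.70701597   0.         317.84220263]
```

View pics/scene0.png

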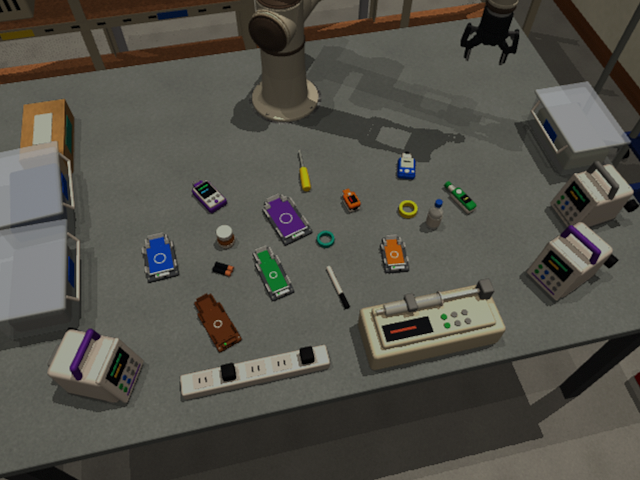

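View pics/side0.png

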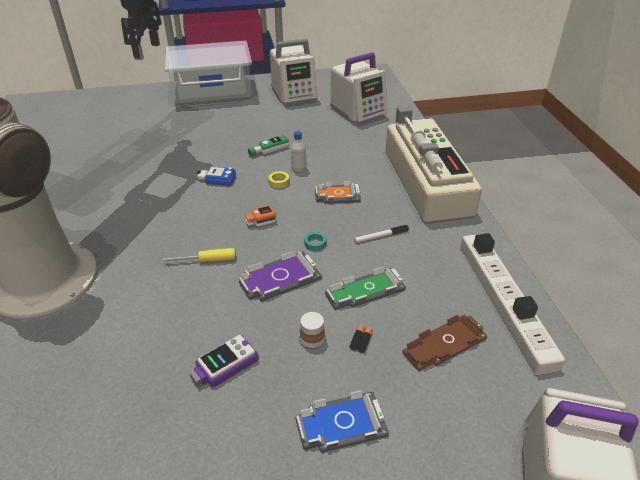

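The scene shows the four devices: monitor (207,197), glucose (406,166), oximeter (351,200), thermo (461,196). The docks are purple (285,218), blue (160,257), orange (394,255) and green (271,272).

There are two dock_thermo candidates: green at (271,272) and brown at (218,322). The green one fits the description, since the brown is explicitly excluded. The bottle is at (436,215), beside the thermo, and the jar is at (226,237).

```bash
cat >> h.py <<'E'
from scipy.optimize import minimize
D=dict(monitor=(96,58,28,18,28,4,22),glucose=(70,52,24,24,30,2,18),thermo=(80,34,28,32,20,4,24),oximeter=(48,36,32,18,20,6,26))
W=dict(monitor=(106,68,18,38),glucose=(80,62,24,40),thermo=(90,44,32,30),oximeter=(58,46,18,30))
HUE=dict(monitor=(128,150),glucose=(108,122),thermo=(50,80),oximeter=(5,16))
def box(x0,x1,w,z0,z1): return np.array([(x,y,z) for x in(x0,x1) for y in(-w/2,w/2) for z in(z0,z1)])/1000
def parts(n):
    if n.startswith('dock_'):
        L,w,nl,nw=W[n[5:]];return [box(-L/2,L/2,w,0,0),box(0,L/2+nl,nw,0,0)]
    L,w,h,nl,nw,a,b=D[n];return [box(-L/2,L/2,w,0,h),box(L/2-2,L/2+nl,nw,a,b)]
def render(p,n,q,off,sc,sz):
    im=np.zeros((sz[1],sz[0]),np.uint8);c,s=np.cos(q[3]),np.sin(q[3]);R=np.array([[c,-s,0],[s,c,0],[0,0,1]])
    for b in parts(n):
        uv=np.array([P(p,R@v+q[:3]) for v in b]);uv=(uv+.5-off)*sc-.5
        h=cv2.convexHull(uv.astype(np.float32));cv2.fillConvexPoly(im,np.round(h*16).astype(np.int32),1,shift=4)
    return im
def mask(p,n,r):
    if n.startswith('dock_'):
        hsv=cv2.cvtColor(p['color'],cv2.COLOR_RGB2HSV);lo,hi=HUE[n[5:]]
        m=cv2.inRange(hsv,(lo,120,40),(hi,255,255))&(cv2.dilate(r.astype(np.uint8),np.ones((5,5)))*255)
        cs,_=cv2.findContours(m,cv2.RETR_EXTERNAL,cv2.CHAIN_APPROX_NONE);o=np.zeros_like(m)
        cv2.drawContours(o,[max(cs,key=cv2.contourArea)],-1,1,-1);return o
    return r.astype(np.uint8)
def fit(views,n,q0,fixz=None,yaws=None):
    dat=[]
    for p,r in views:
        m=mask(p,n,r);ys,xs=np.nonzero(m);o=np.array([xs.min()-8,ys.min()-8]);o=np.maximum(o,0)
        w=np.array([xs.max()+9,ys.max()+9])-o;mm=m[o[1]:o[1]+w[1],o[0]:o[0]+w[0]];sc=4 if max(w)<120 else 2
        mm=cv2.resize(mm*255,(mm.shape[1]*sc,mm.shape[0]*sc),interpolation=cv2.INTER_LINEAR)>127
        dat.append((p,mm,o,sc))
    def cost(v):
        q=np.array([v[0],v[1],v[2] if fixz is None else fixz,v[3]*10]);t=0
        for p,mm,o,sc in dat:
            im=render(p,n,q,o,sc,mm.shape[::-1])>0;t-=(im&mm).sum()/(im|mm).sum()
        return t/len(dat)
    best=None
    for y in (np.arange(0,6.28,.524) if yaws is None else yaws):
        s=np.array([q0[0],q0[1],q0[2],y/10]);S=np.vstack([s]+[s+d for d in np.diag([.012,.012,.008,.025])])
        r=minimize(cost,s,method='Nelder-Mead',options=dict(initial_simplex=S,maxfev=160,xatol=1e-4,fatol=1e-4))
        if best is None or r.fun<best.fun:best=r
    v=best.x.copy();v[3]=(v[3]*10+np.pi)%(2*np.pi)-np.pi
    if fixz is not None:v[2]=fixz
    return v,-best.fun
E
cat > f0.py <<'E'
from h import *
G=dict(monitor=(.346,-.288),glucose=(.37,.285),thermo=(.52,.406),oximeter=(.463,.1),dock_monitor=(.472,-.093),dock_glucose=(.533,-.432),dock_thermo=(.64,-.158),dock_oximeter=(.652,.165))
ps=[capture('scene'),capture('side')]
for n,g in G.items():
    vs=[]
    for p in ps:
        u=P(p,[*g,.01]);c=[m for m in trace(p,n) if np.linalg.norm((np.array(m['box'][:2])+np.array(m['box'][2:])/2)*[640,480]-u)<25]
        if c:vs.append((p,c[0]['region']))
    if not vs: print(n,'none');continue
    try:v,f=fit(vs,n,[*g,.01 if 'dock' in n else 0])
    except Exception as e: print(n,e);continue
    print(n,len(vs),np.round(v,3),round(f,3))
for t in ['bottle','jar']:
    for p in ps: print(t,[np.round(atz(p,np.array(m['centre'])*[640,480],0.0),3).tolist() for m in mark_of(p,t)[:1]])
E
time python3 f0.py
```

```text
monitor 2 [ 3.540e-01 -2.870e-01 -2.000e-03 -2.699e+00] 0.849
glucose 2 [0.372 0.286 0.    2.752] 0.799
thermo 2 [ 5.23e-01  4.05e-01 -1.00e-03 -2.79e+00] 0.731
oximeter 1 [ 0.474  0.27  -0.131 -2.911] 0.931
dock_monitor 2 [ 0.473 -0.091  0.011 -2.845] 0.894
dock_glucose 2 [ 0.527 -0.436  0.012 -3.075] 0.937
dock_thermo 2 [ 0.642 -0.157  0.011 -2.93 ] 0.877
dock_oximeter 2 [0.651 0.166 0.012 3.011] 0.868
bottle [[0.573, 0.305, 0.0]]
bottle [[0.572, 0.298, 0.0]]
jar [[0.501, -0.266, 0.0]]
jar [[0.505, -0.256, 0.0]]
real	0m11.260s
user	0m6.130s
sys	0m0.096s
```

```bash
cat >> h.py <<'E'
def go(x,y,z,psi):
    s=sense();R=np.array(s['tool_rot']);t=np.array(s['tool_pos']);cur=np.arctan2(R[1,0],R[0,0])
    d=(psi-cur+np.pi/2)%np.pi-np.pi/2;f=cur+d;c,n=np.cos(f),np.sin(f)
    v=np.array([[c,n,0],[n,-c,0],[0,0,-1]])@(np.array([x,y,z])-t)*1000
    print('t',round(s['time_s'],2),'rz',round(-d,3),'then mm',np.round(v,1),'tilt',np.round(R[:2,2],4),'q6',round(s['joint_positions'][5],2))
def look(names,tag=None,fixz=None,yaws=None):
    p=capture('wrist')
    if tag:save(p,tag)
    for n,g in names.items():
        for m in trace(p,n)[:2]:
            if m['region'].sum()<300:continue
            try:v,f=fit([(p,m['region'])],n,g[:3],g[2],[g[3]])
            except Exception as e:print(n,e);continue
            print(n,round(m['confidence'],2),np.round(m['box'],2),np.round(v,4),round(f,3))
E
python3 -c "
from h import *
go(.372,.286,.16,2.752)"
```

```text
t 2.25 rz -0.033 then mm [-216.4 -168.8   71.3] tilt [ 0. -0.] q6 -0.21
```

Call:
jog_arm([
  {"rz":-0.033},
  {"x":-27,"y":-21,"z":9},
  {"x":-27,"y":-21,"z":9},
  {"x":-27,"y":-21,"z":9},
  {"x":-27,"y":-21,"z":9},
  {"x":-27,"y":-21,"z":9},
  {"x":-27,"y":-21,"z":9},
  {"x":-27,"y":-21,"z":9},
  {"x":-27,"y":-22,"z":9},
  {},
], hand=80)

```text
$.series[0]: bad value
```

```bash
python3 -c "
from h import *
look({'glucose':(.372,.286,0,2.752),'oximeter':(.463,.1,0,3)},'w1')
go(.372,.286,.16,2.752)"
```

```text
glucose 0.71 [0.31 0.76 0.03 0.09] [0.3656 0.2892 0.     2.8935] 0.358
oximeter 0.87 [0.12 0.96 0.07 0.04] [0.4775 0.0921 0.     2.7583] 0.9
t 2.4 rz -0.033 then mm [-216.4 -168.8   71.3] tilt [-0.0001 -0.0001] q6 -0.21
```

View pics/w1.png

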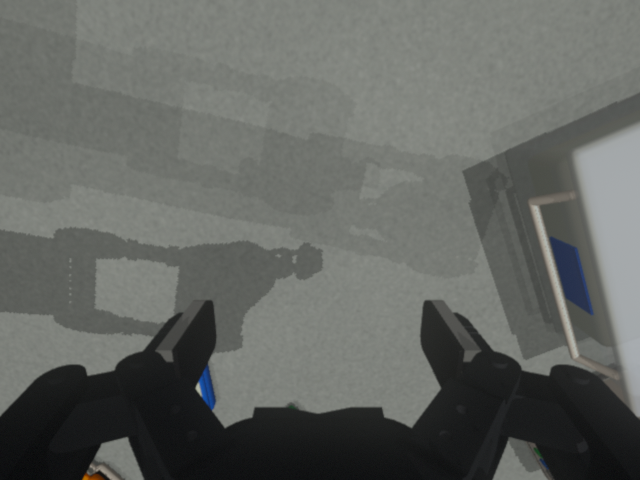

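The move was refused, so the arm hasn't moved. The picture shows the start view, with the fingers at (215,330) and (425,330). I'll resend it with every field filled in.

Call:
jog_arm([
  {"x":0,"y":0,"z":0,"rx":0,"ry":0,"rz":-0.033},
  {"x":-27,"y":-21,"z":9,"rx":0,"ry":0,"rz":0},
  {"x":-27,"y":-21,"z":9,"rx":0,"ry":0,"rz":0},
  {"x":-27,"y":-21,"z":9,"rx":0,"ry":0,"rz":0},
  {"x":-27,"y":-21,"z":9,"rx":0,"ry":0,"rz":0},
  {"x":-27,"y":-21,"z":9,"rx":0,"ry":0,"rz":0},
  {"x":-27,"y":-21,"z":9,"rx":0,"ry":0,"rz":0},
  {"x":-27,"y":-21,"z":9,"rx":0,"ry":0,"rz":0},
  {"x":-27,"y":-22,"z":9,"rx":0,"ry":0,"rz":0},
  {"x":0,"y":0,"z":0,"rx":0,"ry":0,"rz":0},
], hand=80)

```text
time_s: 3.4
tool_pos: [0.3724, 0.2829, 0.1582]
tool_rot: [[-0.923, 0.384, -0.001], [0.384, 0.923, -0.002], [0.001, -0.002, -1.0]]
wrist_force: [0.5, 1.1, -1.2]
finger_gap: 0.939
grasp_force: 0.0
```

```bash
python3 -c "
from h import *
look({'glucose':(.372,.286,0,2.752),'oximeter':(.463,.1,0,3)},'w2')
go(.372,.286,.16,2.752)"
```

```text
glucose 0.79 [0.46 0.33 0.1  0.23] [0.3777 0.2875 0.     2.8012] 0.876
t 3.55 rz -0.001 then mm [-0.6 -0.1 -0.4] tilt [0.0001 0.0006] q6 -0.78
```

View pics/w2.png

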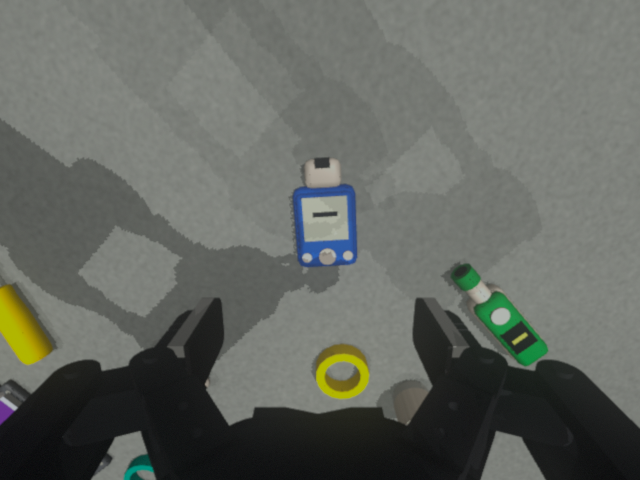

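The wrist view shows the glucose meter at (325,225), nose up in the image and aligned with tool +x. I'll go down and grip it.

Call:
jog_arm([
  {"x":-3.5,"y":2,"z":25,"rx":0,"ry":0,"rz":-0.028},
  {"x":0,"y":0,"z":40,"rx":0,"ry":0,"rz":0},
  {"x":0,"y":0,"z":40,"rx":0,"ry":0,"rz":0},
  {"x":0,"y":0,"z":30,"rx":0,"ry":0,"rz":0},
  {"x":0,"y":0,"z":14,"rx":0,"ry":0,"rz":0},
  {"x":0,"y":0,"z":8,"rx":0,"ry":0,"rz":0},
  {"x":0,"y":0,"z":0,"rx":0,"ry":0,"rz":0},
], hand=80)

```text
time_s: 4.25
tool_pos: [0.3748, 0.2871, 0.0019]
tool_rot: [[-0.936, 0.353, -0.001], [0.353, 0.936, -0.0], [0.001, -0.001, -1.0]]
wrist_force: [0.6, -0.8, 0.2]
finger_gap: 0.936
grasp_force: 0.0
```

Call:
jog_arm([
  {"x":0,"y":0,"z":0,"rx":0,"ry":0,"rz":0},
  {"x":0,"y":0,"z":0,"rx":0,"ry":0,"rz":0},
  {"x":0,"y":0,"z":0,"rx":0,"ry":0,"rz":0},
  {"x":0,"y":0,"z":0,"rx":0,"ry":0,"rz":0},
  {"x":0,"y":0,"z":0,"rx":0,"ry":0,"rz":0},
  {"x":0,"y":0,"z":0,"rx":0,"ry":0,"rz":0},
], hand=30)

```text
time_s: 4.85
tool_pos: [0.377, 0.2872, 0.004]
tool_rot: [[-0.935, 0.354, 0.003], [0.354, 0.935, 0.002], [-0.002, 0.003, -1.0]]
wrist_force: [-1.3, 0.9, 6.4]
finger_gap: 0.597
grasp_force: 63.1
```

Call:
jog_arm([
  {"x":0,"y":0,"z":-10,"rx":0,"ry":0,"rz":0},
  {"x":0,"y":0,"z":-30,"rx":0,"ry":0,"rz":0},
  {"x":0,"y":0,"z":-30,"rx":0,"ry":0,"rz":0},
  {"x":0,"y":0,"z":-20,"rx":0,"ry":0,"rz":0},
  {"x":0,"y":0,"z":-10,"rx":0,"ry":0,"rz":0},
  {"x":0,"y":0,"z":0,"rx":0,"ry":0,"rz":0},
])

```text
time_s: 5.45
tool_pos: [0.3765, 0.2869, 0.1039]
tool_rot: [[-0.935, 0.354, 0.003], [0.354, 0.935, 0.001], [-0.002, 0.002, -1.0]]
wrist_force: [0.3, -0.3, -1.7]
finger_gap: 0.595
grasp_force: 62.8
```

```bash
python3 -c "
from h import *
s=sense();print(s['tool_pos'],s['grasp_force'],s['finger_gap'])
p=s['tool_pos'];look({'glucose':(p[0],p[1],p[2],2.78)},'w3')
go(.527,-.436,.12,-3.075)"
```

```text
[0.3764986  0.28687304 0.10391209] 62.78248071670532 0.5946484228896571
glucose 0.86 [0.39 0.37 0.2  0.44] [0.3783 0.2862 0.1039 2.769 ] 0.834
t 5.55 rz -0.428 then mm [-103.7 -730.7  -18.5] tilt [-0.0012 -0.0005] q6 -0.81
```

View pics/w3.png

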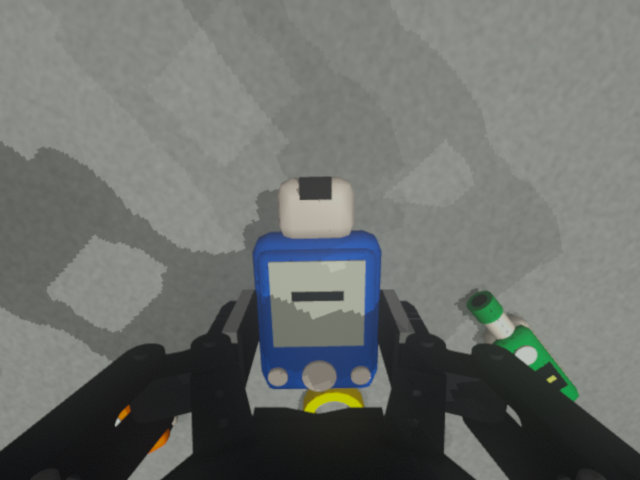

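Glucose is held at about (320,310). On the way I'll stop beside its dock to look at it.

Call:
jog_arm([
  {"x":0,"y":0,"z":-35,"rx":0,"ry":0,"rz":-0.143},
  {"x":0,"y":0,"z":-40,"rx":0,"ry":0,"rz":-0.143},
  {"x":0,"y":0,"z":-40,"rx":0,"ry":0,"rz":-0.142},
  {"x":-8,"y":-40,"z":0,"rx":0,"ry":0,"rz":0},
  {"x":-8,"y":-40,"z":0,"rx":0,"ry":0,"rz":0},
  {"x":-8,"y":-40,"z":0,"rx":0,"ry":0,"rz":0},
  {"x":-8,"y":-40,"z":0,"rx":0,"ry":0,"rz":0},
  {"x":-8,"y":-40,"z":0,"rx":0,"ry":0,"rz":0},
  {"x":-8,"y":-40,"z":0,"rx":0,"ry":0,"rz":0},
  {"x":-8,"y":-40,"z":0,"rx":0,"ry":0,"rz":0},
  {"x":-8,"y":-40,"z":0,"rx":0,"ry":0,"rz":0},
  {"x":-8,"y":-40,"z":0,"rx":0,"ry":0,"rz":0},
])

```text
time_s: 6.75
tool_pos: [0.4705, -0.0694, 0.2154]
tool_rot: [[-0.998, -0.066, -0.003], [-0.066, 0.998, 0.001], [0.003, 0.002, -1.0]]
wrist_force: [0.3, 0.3, -0.5]
finger_gap: 0.593
grasp_force: 63.1
```

Call:
jog_arm([
  {"x":-8,"y":-40,"z":0,"rx":0,"ry":0,"rz":0},
  {"x":-8,"y":-40,"z":0,"rx":0,"ry":0,"rz":0},
  {"x":-8,"y":-40,"z":0,"rx":0,"ry":0,"rz":0},
  {"x":-8,"y":-40,"z":0,"rx":0,"ry":0,"rz":0},
  {"x":-4,"y":-20,"z":0,"rx":0,"ry":0,"rz":0},
  {"x":0,"y":0,"z":0,"rx":0,"ry":0,"rz":0},
  {"x":0,"y":0,"z":0,"rx":0,"ry":0,"rz":0},
])

```text
time_s: 7.45
tool_pos: [0.5182, -0.2447, 0.2153]
tool_rot: [[-0.998, -0.065, -0.003], [-0.065, 0.998, 0.003], [0.003, 0.003, -1.0]]
wrist_force: [-1.1, -1.0, -1.6]
finger_gap: 0.595
grasp_force: 63.1
```

```bash
python3 -c "
from h import *
look({'dock_glucose':(.527,-.436,.01,-3.075),'dock_thermo':(.642,-.157,.01,-2.93),'dock_monitor':(.473,-.091,.01,-2.845),'monitor':(.354,-.287,0,-2.7)},'w4')
print(sense()['grasp_force'])
go(.527,-.436,.06,-3.075)"
```

```text
dock_glucose 0.74 [0.12 0.28 0.16 0.28] [ 0.5287 -0.4349  0.01   -3.0757] 0.945
dock_thermo 0.69 [0.59 0.51 0.07 0.28] [ 0.6442 -0.1581  0.01   -2.9533] 0.43
dock_thermo max() iterable argument is empty
dock_monitor 0.6 [0.66 0.18 0.17 0.35] [ 0.4779 -0.0879  0.01   -2.8149] 0.83
monitor 0.88 [0.37 0.   0.15 0.19] [ 0.355  -0.2855  0.     -2.6685] 0.966
63.12064290046692
t 7.7 rz 0.001 then mm [   4.7 -192.   157.1] tilt [-0.0003  0.0004] q6 -2.29
```

View pics/w4.png

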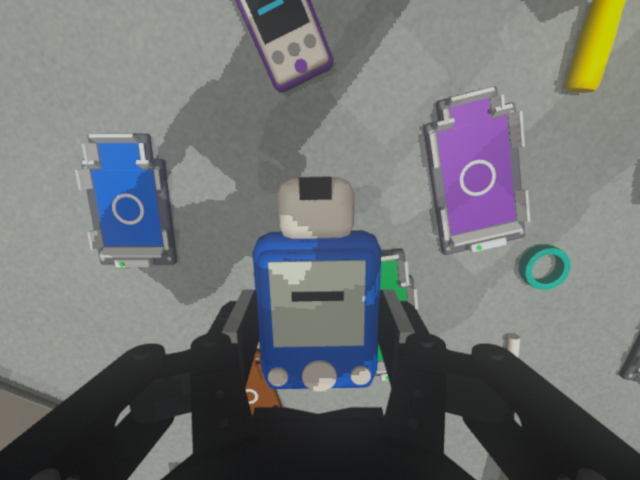

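```bash
python3 -c "
from h import *
p=capture('wrist');print('ring b',atz(p,(128,209.5),.01),'ring p',atz(p,(478,178),.01))
s=sense();R=np.array(s['tool_rot']);t=np.array(s['tool_pos'])
for off in(-3,0):
  f=lambda x,y,z:np.round(P(p,t+R@(np.array([x+off,y,z])/1000)))
  print(off,'backtop',f(-35,0,-20),'fronttop',f(35,0,-20),'nosetip top',f(59,0,-14),f(59,0,4),'L',f(0,-26,-20),'R',f(0,26,-20))
"
```

```text
ring b [ 0.53182073 -0.43585377  0.01      ] ring p [ 0.4767737  -0.08810407  0.01      ]
-3 backtop [317. 408.] fronttop [317. 251.] nosetip top [317. 183.] [317. 177.] L [251. 335.] R [383. 335.]
0 backtop [317. 402.] fronttop [317. 243.] nosetip top [317. 175.] [317. 170.] L [251. 328.] R [383. 328.]
```

Call:
jog_arm([
  {"x":2.7,"y":-31.5,"z":0,"rx":0,"ry":0,"rz":0},
  {"x":0,"y":-40,"z":0,"rx":0,"ry":0,"rz":0},
  {"x":0,"y":-40,"z":0,"rx":0,"ry":0,"rz":0},
  {"x":0,"y":-40,"z":0,"rx":0,"ry":0,"rz":0},
  {"x":0,"y":-40,"z":20,"rx":0,"ry":0,"rz":0},
  {"x":0,"y":0,"z":40,"rx":0,"ry":0,"rz":0},
  {"x":0,"y":0,"z":40,"rx":0,"ry":0,"rz":0},
  {"x":0,"y":0,"z":40,"rx":0,"ry":0,"rz":0},
  {"x":0,"y":0,"z":20,"rx":0,"ry":0,"rz":0},
  {"x":0,"y":0,"z":0,"rx":0,"ry":0,"rz":0},
])

```text
time_s: 8.75
tool_pos: [0.5269, -0.4334, 0.0526]
tool_rot: [[-0.998, -0.067, -0.006], [-0.067, 0.998, 0.007], [0.005, 0.007, -1.0]]
wrist_force: [-0.1, 0.5, -1.3]
finger_gap: 0.589
grasp_force: 63.1
```

```bash
python3 -c "
from h import *
go(.529,-.4355,.016,-3.075)
p=capture('side');save(p,'s1')
c=P(p,[.529,-.436,.03]).astype(int);a=p['color'][c[1]-75:c[1]+75,c[0]-100:c[0]+100];cv2.imwrite('pics/s1c.png',cv2.resize(a,None,fx=4,fy=4,interpolation=2)[:,:,::-1])"
```

```text
t 8.75 rz 0.0 then mm [-2.  -2.2 36.6] tilt [-0.0057  0.0067] q6 -2.5
```

View pics/s1c.png

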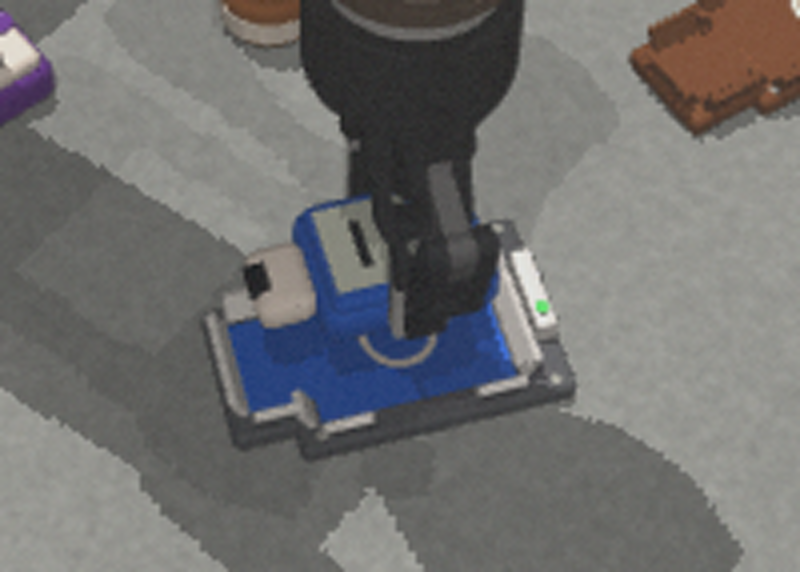

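The crop shows glucose over the blue dock, nose to the nose bay, slightly high and well aligned.

Call:
jog_arm([
  {"x":-1,"y":-1,"z":10,"rx":0,"ry":0,"rz":0},
  {"x":0,"y":0,"z":8,"rx":0,"ry":0,"rz":0},
  {"x":0,"y":0,"z":0,"rx":0,"ry":0,"rz":0},
  {"x":0,"y":0,"z":0,"rx":0,"ry":0,"rz":0},
])

```text
time_s: 9.2
tool_pos: [0.5302, -0.4375, 0.0397]
tool_rot: [[-0.998, -0.066, 0.0], [-0.066, 0.998, -0.0], [-0.0, -0.0, -1.0]]
wrist_force: [-1.0, -0.1, -1.9]
finger_gap: 0.592
grasp_force: 63.2
```

```bash
python3 -c "
from h import *
go(.529,-.4355,.015,-3.075)"
```

```text
t 9.2 rz -0.0 then mm [ 1.   2.1 24.7] tilt [ 0.0003 -0.0003] q6 -2.5
```

Call:
jog_arm([
  {"x":1,"y":2,"z":8,"rx":0,"ry":0,"rz":0},
  {"x":0,"y":0,"z":6,"rx":0,"ry":0,"rz":0},
  {"x":0,"y":0,"z":5,"rx":0,"ry":0,"rz":0},
  {"x":0,"y":0,"z":4,"rx":0,"ry":0,"rz":0},
  {"x":0,"y":0,"z":0,"rx":0,"ry":0,"rz":0},
  {"x":0,"y":0,"z":0,"rx":0,"ry":0,"rz":0},
  {"x":0,"y":0,"z":0,"rx":0,"ry":0,"rz":0},
])

```text
time_s: 9.9
tool_pos: [0.5291, -0.4357, 0.0167]
tool_rot: [[-0.998, -0.066, 0.0], [-0.066, 0.998, -0.001], [-0.0, -0.001, -1.0]]
wrist_force: [0.4, -0.3, 0.0]
finger_gap: 0.594
grasp_force: 63.2
```

Call:
jog_arm([
  {"x":0,"y":0,"z":2,"rx":0,"ry":0,"rz":0},
  {"x":0,"y":0,"z":0,"rx":0,"ry":0,"rz":0},
  {"x":0,"y":0,"z":0,"rx":0,"ry":0,"rz":0},
])

```text
time_s: 10.2
tool_pos: [0.5289, -0.4355, 0.0143]
tool_rot: [[-0.998, -0.066, -0.0], [-0.066, 0.998, 0.0], [0.0, 0.0, -1.0]]
wrist_force: [0.1, -0.0, -1.2]
finger_gap: 0.594
grasp_force: 63.2
```

Call:
jog_arm([
  {"x":0,"y":0,"z":0,"rx":0,"ry":0,"rz":0},
  {"x":0,"y":0,"z":0,"rx":0,"ry":0,"rz":0},
  {"x":0,"y":0,"z":0,"rx":0,"ry":0,"rz":0},
  {"x":0,"y":0,"z":0,"rx":0,"ry":0,"rz":0},
  {"x":0,"y":0,"z":-10,"rx":0,"ry":0,"rz":0},
  {"x":0,"y":0,"z":-20,"rx":0,"ry":0,"rz":0},
  {"x":0,"y":0,"z":-40,"rx":0,"ry":0,"rz":0},
  {"x":0,"y":0,"z":-40,"rx":0,"ry":0,"rz":0},
  {"x":0,"y":0,"z":-35,"rx":0,"ry":0,"rz":0},
  {"x":0,"y":0,"z":0,"rx":0,"ry":0,"rz":0},
  {"x":0,"y":0,"z":0,"rx":0,"ry":0,"rz":0},
], hand=64)

```text
time_s: 11.3
tool_pos: [0.5295, -0.4361, 0.1614]
tool_rot: [[-0.998, -0.066, 0.002], [-0.066, 0.998, -0.003], [-0.002, -0.003, -1.0]]
wrist_force: [-1.0, -0.1, -1.1]
finger_gap: 0.749
grasp_force: 0.0
```

```bash
python3 -c "
from h import *
look({'glucose':(.529,-.436,.01,-3.075),'monitor':(.354,-.287,0,-2.7)},'w5')
go(.354,-.286,.16,-2.68)"
```

```text
glucose 0.84 [0.45 0.32 0.1  0.23] [ 0.529  -0.4356  0.01   -3.0625] 0.883
monitor 0.94 [0.77 0.   0.17 0.17] [ 0.3528 -0.2834  0.     -2.6409] 0.912
t 11.45 rz -0.395 then mm [ 89.8 210.6  -2.5] tilt [-0.0021  0.0024] q6 -2.5
```

Call:
jog_arm([
  {"x":0,"y":0,"z":0,"rx":0,"ry":0,"rz":0.144},
  {"x":0,"y":0,"z":0,"rx":0,"ry":0,"rz":0.144},
  {"x":0,"y":0,"z":0,"rx":0,"ry":0,"rz":0.144},
  {"x":0,"y":0,"z":0,"rx":0,"ry":0,"rz":0.144},
  {"x":0,"y":0,"z":0,"rx":0,"ry":0,"rz":0.144},
  {"x":0,"y":0,"z":0,"rx":0,"ry":0,"rz":0.144},
  {"x":0,"y":0,"z":0,"rx":0,"ry":0,"rz":0.144},
  {"x":0,"y":0,"z":0,"rx":0,"ry":0,"rz":0.144},
  {"x":0,"y":0,"z":0,"rx":0,"ry":0,"rz":0.144},
  {"x":0,"y":0,"z":0,"rx":0,"ry":0,"rz":0.144},
  {"x":0,"y":0,"z":0,"rx":0,"ry":0,"rz":0.144},
  {"x":0,"y":0,"z":0,"rx":0,"ry":0,"rz":0.144},
], hand=85)

```text
time_s: 12.65
tool_pos: [0.5282, -0.4347, 0.1573]
tool_rot: [[0.097, 0.995, -0.002], [0.995, -0.097, 0.003], [0.002, -0.002, -1.0]]
wrist_force: [-0.0, 0.0, -0.0]
finger_gap: 0.997
grasp_force: 0.0
```

Call:
jog_arm([
  {"x":0,"y":0,"z":0,"rx":0,"ry":0,"rz":0.144},
  {"x":0,"y":0,"z":0,"rx":0,"ry":0,"rz":0.144},
  {"x":0,"y":0,"z":0,"rx":0,"ry":0,"rz":0.144},
  {"x":0,"y":0,"z":0,"rx":0,"ry":0,"rz":0.144},
  {"x":0,"y":0,"z":0,"rx":0,"ry":0,"rz":0.144},
  {"x":0,"y":0,"z":0,"rx":0,"ry":0,"rz":0.144},
  {"x":0,"y":0,"z":0,"rx":0,"ry":0,"rz":0.14},
  {"x":0,"y":0,"z":0,"rx":0,"ry":0,"rz":0},
])

```text
time_s: 13.45
tool_pos: [0.5283, -0.4348, 0.1575]
tool_rot: [[0.889, 0.458, -0.002], [0.458, -0.889, 0.002], [-0.001, -0.003, -1.0]]
wrist_force: [-0.1, -0.3, 0.7]
finger_gap: 0.992
grasp_force: 0.0
```

```bash
python3 -c "
from h import *
go(.354,-.285,.16,-2.66)"
```

```text
t 13.45 rz -0.006 then mm [ -85.1 -213.5   -2.5] tilt [-0.002   0.0023] q6 0.23
```

Call:
jog_arm([
  {"x":-14,"y":-35.5,"z":0,"rx":0,"ry":0,"rz":0},
  {"x":-14,"y":-35.5,"z":0,"rx":0,"ry":0,"rz":0},
  {"x":-14,"y":-35.5,"z":0,"rx":0,"ry":0,"rz":0},
  {"x":-14,"y":-35.5,"z":0,"rx":0,"ry":0,"rz":0},
  {"x":-14,"y":-35.5,"z":0,"rx":0,"ry":0,"rz":0},
  {"x":-15,"y":-36,"z":0,"rx":0,"ry":0,"rz":0},
  {"x":0,"y":0,"z":0,"rx":0,"ry":0,"rz":0},
  {"x":0,"y":0,"z":0,"rx":0,"ry":0,"rz":0},
  {"x":0,"y":0,"z":0,"rx":0,"ry":0,"rz":0},
])

```text
time_s: 14.35
tool_pos: [0.3562, -0.2854, 0.1597]
tool_rot: [[0.888, 0.459, 0.001], [0.459, -0.888, -0.001], [0.0, 0.001, -1.0]]
wrist_force: [-0.1, -0.4, 1.5]
finger_gap: 0.995
grasp_force: 0.0
```

```bash
python3 -c "
from h import *
look({'monitor':(.354,-.286,0,-2.67),'dock_monitor':(.476,-.089,.01,-2.83)},'w6')
go(.354,-.285,.009,-2.66)"
```

```text
monitor 0.62 [0.44 0.35 0.11 0.28] [ 0.3555 -0.2847  0.     -2.667 ] 0.904
dock_monitor 0.82 [0.12 0.   0.21 0.17] [ 0.4758 -0.088   0.01   -2.837 ] 0.925
t 14.5 rz -0.005 then mm [ -1.8  -1.4 150.5] tilt [ 0.0003 -0.0004] q6 0.15
```

View pics/w6.png

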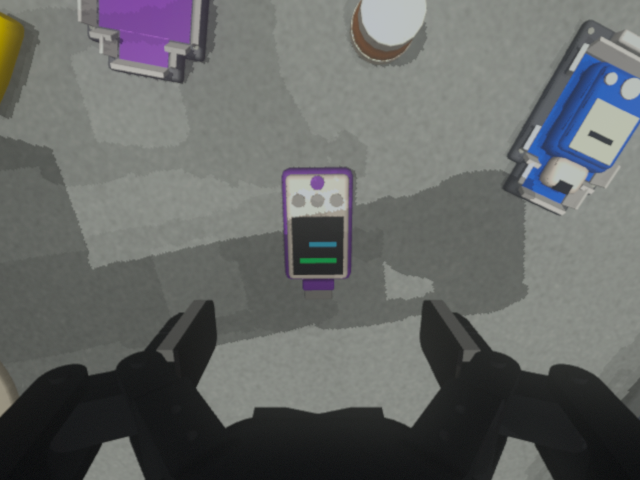

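The monitor is at (318,230) with its nose down in the image (tool −x). Glucose sits in its blue dock at (590,120).

Call:
jog_arm([
  {"x":-1,"y":-0.5,"z":30,"rx":0,"ry":0,"rz":0},
  {"x":0,"y":0,"z":40,"rx":0,"ry":0,"rz":0},
  {"x":0,"y":0,"z":40,"rx":0,"ry":0,"rz":0},
  {"x":0,"y":0,"z":25,"rx":0,"ry":0,"rz":0},
  {"x":0,"y":0,"z":15,"rx":0,"ry":0,"rz":0},
  {"x":0,"y":0,"z":0,"rx":0,"ry":0,"rz":0},
  {"x":0,"y":0,"z":0,"rx":0,"ry":0,"rz":0},
])

```text
time_s: 15.2
tool_pos: [0.3549, -0.2852, 0.0096]
tool_rot: [[0.889, 0.458, 0.0], [0.458, -0.889, -0.0], [0.0, 0.0, -1.0]]
wrist_force: [-0.7, -0.4, 0.4]
finger_gap: 0.994
grasp_force: 0.0
```

Call:
jog_arm([
  {"x":0,"y":0,"z":0,"rx":0,"ry":0,"rz":0},
  {"x":0,"y":0,"z":0,"rx":0,"ry":0,"rz":0},
  {"x":0,"y":0,"z":0,"rx":0,"ry":0,"rz":0},
  {"x":0,"y":0,"z":0,"rx":0,"ry":0,"rz":0},
  {"x":0,"y":0,"z":0,"rx":0,"ry":0,"rz":0},
  {"x":0,"y":0,"z":0,"rx":0,"ry":0,"rz":0},
], hand=40)

```text
time_s: 15.8
tool_pos: [0.3554, -0.2859, 0.0109]
tool_rot: [[0.889, 0.458, 0.002], [0.458, -0.889, -0.003], [0.0, 0.003, -1.0]]
wrist_force: [-0.1, 0.7, 6.7]
finger_gap: 0.659
grasp_force: 65.0
```

Call:
jog_arm([
  {"x":0,"y":0,"z":-10,"rx":0,"ry":0,"rz":0},
  {"x":0,"y":0,"z":-30,"rx":0,"ry":0,"rz":0},
  {"x":0,"y":0,"z":-40,"rx":0,"ry":0,"rz":0},
  {"x":0,"y":0,"z":-40,"rx":0,"ry":0,"rz":0},
  {"x":0,"y":0,"z":-20,"rx":0,"ry":0,"rz":0},
  {"x":0,"y":0,"z":0,"rx":0,"ry":0,"rz":0},
  {"x":0,"y":0,"z":0,"rx":0,"ry":0,"rz":0},
])

```text
time_s: 16.5
tool_pos: [0.3541, -0.2841, 0.1488]
tool_rot: [[0.889, 0.458, -0.0], [0.458, -0.889, 0.0], [-0.0, -0.001, -1.0]]
wrist_force: [-0.7, 0.3, -3.5]
finger_gap: 0.663
grasp_force: 65.2
```

```bash
python3 -c "
from h import *
s=sense();p=s['tool_pos'];print(p,s['grasp_force']);look({'monitor':(p[0],p[1],p[2]-.007,-2.67)},'w7')
go(.476,-.0885,.06,-2.837)"
```

```text
[ 0.35407581 -0.28412817  0.148781  ] 65.22420644760132
t 16.6 rz 0.171 then mm [ 175.3 -149.1   87.3] tilt [-0.0023  0.0032] q6 0.15
```

View pics/w7.png

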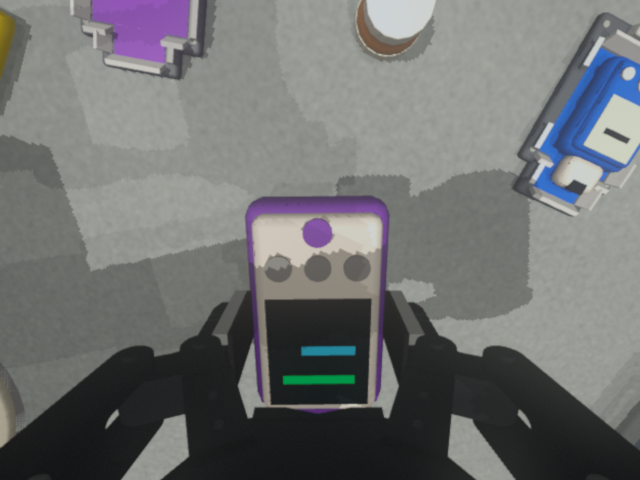

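Call:
jog_arm([
  {"x":0,"y":0,"z":0,"rx":0,"ry":0,"rz":0.086},
  {"x":0,"y":0,"z":0,"rx":0,"ry":0,"rz":0.085},
  {"x":29,"y":-25,"z":0,"rx":0,"ry":0,"rz":0},
  {"x":29,"y":-25,"z":0,"rx":0,"ry":0,"rz":0},
  {"x":29,"y":-25,"z":0,"rx":0,"ry":0,"rz":0},
  {"x":29,"y":-25,"z":0,"rx":0,"ry":0,"rz":0},
  {"x":29,"y":-25,"z":20,"rx":0,"ry":0,"rz":0},
  {"x":30,"y":-24,"z":30,"rx":0,"ry":0,"rz":0},
  {"x":0,"y":0,"z":30,"rx":0,"ry":0,"rz":0},
  {"x":0,"y":0,"z":0,"rx":0,"ry":0,"rz":0},
  {"x":0,"y":0,"z":0,"rx":0,"ry":0,"rz":0},
  {"x":0,"y":0,"z":0,"rx":0,"ry":0,"rz":0},
])

```text
time_s: 17.8
tool_pos: [0.4773, -0.091, 0.0704]
tool_rot: [[0.954, 0.299, 0.002], [0.299, -0.954, -0.001], [0.001, 0.001, -1.0]]
wrist_force: [0.3, -1.2, -2.4]
finger_gap: 0.662
grasp_force: 65.5
```

```bash
python3 -c "
from h import *
p=capture('wrist')
s=sense();R=np.array(s['tool_rot']);t=np.array(s['tool_pos'])
for off in(-4,0,4):
  f=lambda x,y,z:np.round(P(p,t+R@(np.array([x+off,y,z])/1000)))
  print(off,'far top',f(48,0,-17),f(48,29,-17),f(48,-29,-17),'scr top',f(-48,0,-17))
go(.476,-.0885,.022,-2.837)
"
```

```text
-4 far top [319. 219.] [398. 219.] [240. 219.] scr top [319. 430.]
0 far top [319. 208.] [399. 208.] [239. 208.] scr top [319. 423.]
4 far top [319. 198.] [400. 197.] [238. 198.] scr top [319. 415.]
t 17.85 rz -0.001 then mm [-0.7 -3.1 48.8] tilt [ 0.0025 -0.0012] q6 0.83
```

Call:
jog_arm([
  {"x":-1,"y":-2.5,"z":12,"rx":0,"ry":0,"rz":0},
  {"x":0,"y":0,"z":12,"rx":0,"ry":0,"rz":0},
  {"x":0,"y":0,"z":10,"rx":0,"ry":0,"rz":0},
  {"x":0,"y":0,"z":6,"rx":0,"ry":0,"rz":0},
  {"x":0,"y":0,"z":4,"rx":0,"ry":0,"rz":0},
  {"x":0,"y":0,"z":2,"rx":0,"ry":0,"rz":0},
  {"x":0,"y":0,"z":0,"rx":0,"ry":0,"rz":0},
  {"x":0,"y":0,"z":0,"rx":0,"ry":0,"rz":0},
])

```text
time_s: 18.65
tool_pos: [0.4753, -0.088, 0.0236]
tool_rot: [[0.954, 0.3, 0.001], [0.3, -0.954, -0.0], [0.0, 0.0, -1.0]]
wrist_force: [0.6, 0.3, -2.2]
finger_gap: 0.663
grasp_force: 65.5
```

```bash
python3 -c "
from h import *
go(.476,-.0885,.021,-2.837)
p=capture('side')
c=P(p,[.476,-.0885,.03]).astype(int);a=p['color'][c[1]-75:c[1]+75,c[0]-100:c[0]+100];cv2.imwrite('pics/s2c.png',cv2.resize(a,None,fx=4,fy=4,interpolation=2)[:,:,::-1])"
```

```text
t 18.65 rz 0.0 then mm [0.6 0.7 2.6] tilt [ 0.0006 -0.0003] q6 0.83
```

View pics/s2c.png

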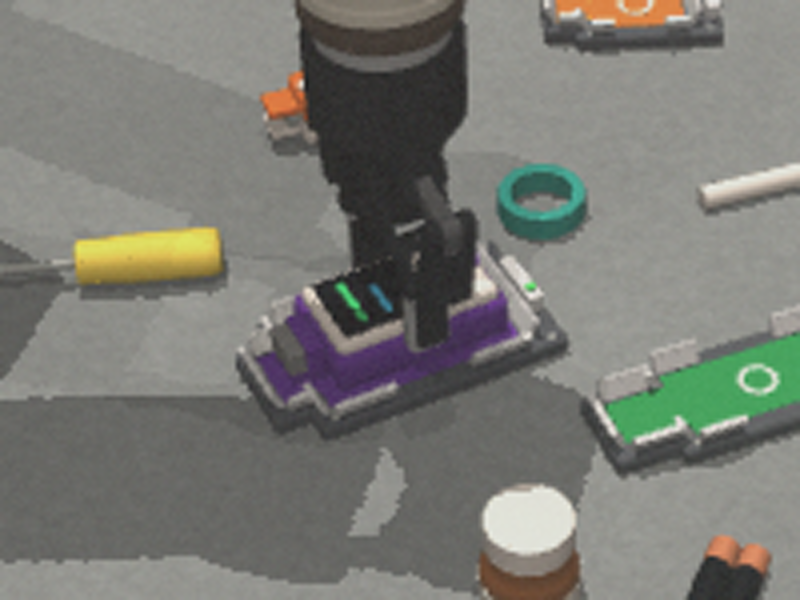

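The crop shows the monitor in the purple well, nose in its bay. I'll lower the last bit and let go.

Call:
jog_arm([
  {"x":0,"y":0,"z":2.5,"rx":0,"ry":0,"rz":0},
  {"x":0,"y":0,"z":0,"rx":0,"ry":0,"rz":0},
  {"x":0,"y":0,"z":0,"rx":0,"ry":0,"rz":0},
])

```text
time_s: 19.0
tool_pos: [0.4752, -0.088, 0.021]
tool_rot: [[0.954, 0.3, 0.0], [0.3, -0.954, -0.0], [0.0, 0.0, -1.0]]
wrist_force: [-0.9, -0.5, -1.6]
finger_gap: 0.659
grasp_force: 65.5
```

Call:
jog_arm([
  {"x":0,"y":0,"z":0,"rx":0,"ry":0,"rz":0},
  {"x":0,"y":0,"z":0,"rx":0,"ry":0,"rz":0},
  {"x":0,"y":0,"z":0,"rx":0,"ry":0,"rz":0},
  {"x":0,"y":0,"z":0,"rx":0,"ry":0,"rz":0},
  {"x":0,"y":0,"z":-10,"rx":0,"ry":0,"rz":0},
  {"x":0,"y":0,"z":-20,"rx":0,"ry":0,"rz":0},
  {"x":0,"y":0,"z":-40,"rx":0,"ry":0,"rz":0},
  {"x":0,"y":0,"z":-40,"rx":0,"ry":0,"rz":0},
  {"x":0,"y":0,"z":-40,"rx":0,"ry":0,"rz":0},
  {"x":0,"y":0,"z":0,"rx":0,"ry":0,"rz":0},
  {"x":0,"y":0,"z":0,"rx":0,"ry":0,"rz":0},
], hand=70)

```text
time_s: 20.1
tool_pos: [0.4757, -0.0882, 0.1725]
tool_rot: [[0.954, 0.3, 0.003], [0.3, -0.954, -0.001], [0.002, 0.002, -1.0]]
wrist_force: [-0.5, 0.6, -0.6]
finger_gap: 0.822
grasp_force: 0.0
```

```bash
python3 -c "
from h import *
look({'monitor':(.476,-.088,.01,-2.837),'oximeter':(.463,.1,0,3),'dock_thermo':(.642,-.157,.01,-2.93),'dock_oximeter':(.651,.166,.01,3.01)},'w8')
go(.643,-.157,.16,-2.94)
go(.463,.1,.16,3)"
```

```text
monitor 0.75 [0.44 0.34 0.11 0.27] [ 0.4758 -0.0875  0.01   -2.82  ] 0.908
oximeter 0.55 [0.1  0.28 0.11 0.17] [ 0.4652  0.098   0.     -2.9724] 0.868
dock_thermo 0.62 [0.64 0.   0.17 0.34] [ 0.6436 -0.1551  0.01   -2.9132] 0.934
t 20.35 rz 0.103 then mm [151.6 102.    9.4] tilt [-0.0026  0.0012] q6 0.83
t 20.35 rz 0.446 then mm [ -37.4 -184.     9.4] tilt [-0.0026  0.0012] q6 0.83
```

```bash
python3 -c "
from h import *
go(.4655,.0985,.16,-2.97)"
```

```text
t 20.35 rz 0.133 then mm [  23.3 -184.7    9.4] tilt [-0.0026  0.0012] q6 0.83
```

Call:
jog_arm([
  {"x":0,"y":0,"z":0,"rx":0,"ry":0,"rz":0.133},
  {"x":4,"y":-31,"z":2,"rx":0,"ry":0,"rz":0},
  {"x":4,"y":-31,"z":2,"rx":0,"ry":0,"rz":0},
  {"x":4,"y":-31,"z":2,"rx":0,"ry":0,"rz":0},
  {"x":4,"y":-31,"z":2,"rx":0,"ry":0,"rz":0},
  {"x":4,"y":-31,"z":1,"rx":0,"ry":0,"rz":0},
  {"x":3,"y":-30,"z":0,"rx":0,"ry":0,"rz":0},
  {"x":0,"y":0,"z":0,"rx":0,"ry":0,"rz":0},
  {"x":0,"y":0,"z":0,"rx":0,"ry":0,"rz":0},
  {"x":0,"y":0,"z":0,"rx":0,"ry":0,"rz":0},
])

```text
time_s: 21.35
tool_pos: [0.4659, 0.0976, 0.1614]
tool_rot: [[0.985, 0.17, -0.001], [0.17, -0.985, -0.0], [-0.001, 0.0, -1.0]]
wrist_force: [-0.4, 0.2, 0.2]
finger_gap: 0.823
grasp_force: 0.0
```

```bash
python3 -c "
from h import *
look({'oximeter':(.465,.099,0,-2.97),'dock_oximeter':(.651,.166,.01,3.01),'thermo':(.523,.405,0,-2.79)},'w9')
go(.465,.0985,.01,-2.97)"
```

```text
oximeter 0.95 [0.45 0.4  0.08 0.17] [ 0.4646  0.0994  0.     -2.954 ] 0.897
dock_oximeter 0.57 [0.33 0.   0.14 0.11] [ 0.6511  0.1659  0.01   -3.0053] 0.239
thermo 0.71 [0.   0.   0.17 0.13] [ 0.523  0.405  0.    -2.79 ] -0.0
t 21.55 rz -0.001 then mm [ -0.9  -1.1 151.7] tilt [-0.0001 -0.0001] q6 1.35
```

View pics/w9.png

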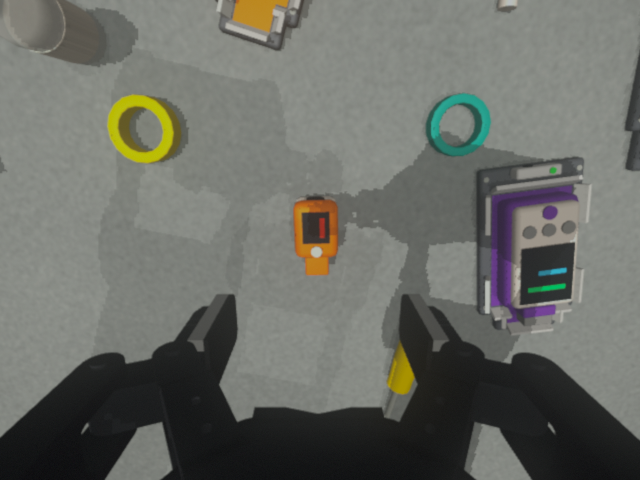

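The oximeter is at (317,230) with its tail down in the image. The monitor sits in its dock at (540,245).

Call:
jog_arm([
  {"x":-1.3,"y":-1.3,"z":30,"rx":0,"ry":0,"rz":-0.01},
  {"x":0,"y":0,"z":40,"rx":0,"ry":0,"rz":0},
  {"x":0,"y":0,"z":40,"rx":0,"ry":0,"rz":0},
  {"x":0,"y":0,"z":28,"rx":0,"ry":0,"rz":0},
  {"x":0,"y":0,"z":15,"rx":0,"ry":0,"rz":0},
  {"x":0,"y":0,"z":0,"rx":0,"ry":0,"rz":0},
  {"x":0,"y":0,"z":0,"rx":0,"ry":0,"rz":0},
])

```text
time_s: 22.25
tool_pos: [0.4649, 0.099, 0.0093]
tool_rot: [[0.984, 0.18, 0.0], [0.18, -0.984, -0.0], [0.0, 0.0, -1.0]]
wrist_force: [0.7, -0.2, 0.3]
finger_gap: 0.82
grasp_force: 0.0
```

Call:
jog_arm([
  {"x":0,"y":0,"z":0,"rx":0,"ry":0,"rz":0},
  {"x":0,"y":0,"z":0,"rx":0,"ry":0,"rz":0},
  {"x":0,"y":0,"z":0,"rx":0,"ry":0,"rz":0},
  {"x":0,"y":0,"z":0,"rx":0,"ry":0,"rz":0},
  {"x":0,"y":0,"z":0,"rx":0,"ry":0,"rz":0},
  {"x":0,"y":0,"z":0,"rx":0,"ry":0,"rz":0},
  {"x":0,"y":0,"z":0,"rx":0,"ry":0,"rz":0},
], hand=20)

```text
time_s: 22.95
tool_pos: [0.4659, 0.0993, 0.0102]
tool_rot: [[0.983, 0.181, 0.003], [0.181, -0.983, -0.0], [0.003, 0.001, -1.0]]
wrist_force: [-0.1, 0.1, 6.7]
finger_gap: 0.409
grasp_force: 61.4
```

Call:
jog_arm([
  {"x":0,"y":0,"z":-10,"rx":0,"ry":0,"rz":0},
  {"x":0,"y":0,"z":-30,"rx":0,"ry":0,"rz":0},
  {"x":0,"y":0,"z":-40,"rx":0,"ry":0,"rz":0},
  {"x":0,"y":0,"z":-40,"rx":0,"ry":0,"rz":0},
  {"x":0,"y":0,"z":-40,"rx":0,"ry":0,"rz":0},
  {"x":0,"y":0,"z":0,"rx":0,"ry":0,"rz":0},
  {"x":0,"y":0,"z":0,"rx":0,"ry":0,"rz":0},
])

```text
time_s: 23.65
tool_pos: [0.4649, 0.0994, 0.1699]
tool_rot: [[0.983, 0.181, 0.002], [0.181, -0.984, -0.0], [0.002, 0.001, -1.0]]
wrist_force: [-0.8, 0.4, -1.6]
finger_gap: 0.409
grasp_force: 60.5
```

```bash
python3 -c "
from h import *
p=capture('wrist');save(p,'w10')
s=sense();R=np.array(s['tool_rot']);t=np.array(s['tool_pos']);print(t)
for off in(-4,0,4):
  f=lambda x,y,z:np.round(P(p,t+R@(np.array([x+off,y,z])/1000)))
  print(off,'far top',f(24,18,-23),f(24,-18,-23),'near top',f(-24,0,-23))
go(.651,.166,.16,3.02)"
```

```text
[0.46380082 0.09941727 0.16833701]
-4 far top [366. 287.] [270. 287.] near top [318. 394.]
0 far top [366. 277.] [269. 277.] near top [318. 386.]
4 far top [367. 267.] [269. 267.] near top [318. 377.]
t 23.7 rz 0.303 then mm [177.7 -88.8   8.3] tilt [-0.001  0.   ] q6 1.34
```

View pics/w10.png

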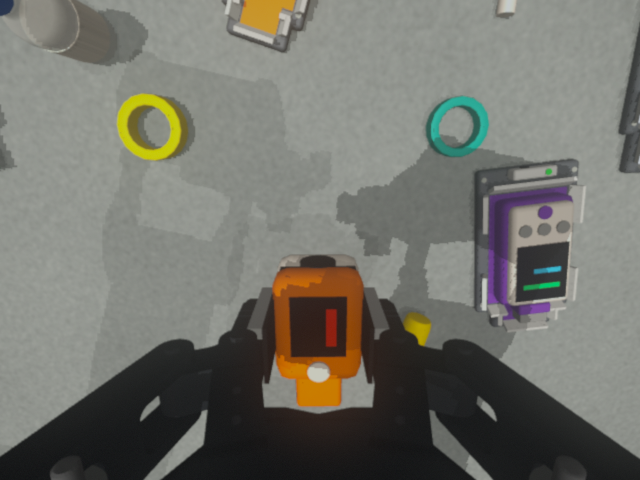

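The oximeter is held at (318,320). I'll move part of the way and look at the orange dock.

Call:
jog_arm([
  {"x":0,"y":0,"z":0,"rx":0,"ry":0,"rz":0.1},
  {"x":0,"y":0,"z":0,"rx":0,"ry":0,"rz":0.1},
  {"x":0,"y":0,"z":0,"rx":0,"ry":0,"rz":0.103},
  {"x":20,"y":-30,"z":0,"rx":0,"ry":0,"rz":0},
  {"x":20,"y":-30,"z":0,"rx":0,"ry":0,"rz":0},
  {"x":20,"y":-29,"z":0,"rx":0,"ry":0,"rz":0},
  {"x":0,"y":0,"z":0,"rx":0,"ry":0,"rz":0},
  {"x":0,"y":0,"z":0,"rx":0,"ry":0,"rz":0},
  {"x":0,"y":0,"z":0,"rx":0,"ry":0,"rz":0},
])

```text
time_s: 24.6
tool_pos: [0.5335, 0.1799, 0.1673]
tool_rot: [[0.993, -0.121, -0.003], [-0.121, -0.993, -0.001], [-0.003, 0.001, -1.0]]
wrist_force: [-0.1, 0.1, 0.2]
finger_gap: 0.41
grasp_force: 60.5
```

```bash
python3 -c "
from h import *
look({'dock_oximeter':(.651,.166,.01,3.02)},'w11')
go(.651,.166,.07,3.02)"
```

```text
dock_oximeter 0.61 [0.42 0.   0.14 0.31] [0.6641 0.1655 0.01   3.0405] 0.075
t 24.7 rz -0.0 then mm [117.9  -0.6  98.2] tilt [-0.0014 -0.0003] q6 1.8
```

```bash
sed -i 's/oximeter=(5,16)/oximeter=(5,24)/' h.py; python3 -c "
from h import *
look({'dock_oximeter':(.651,.166,.01,3.02)},'w12',)
p=cv2.imread('pics/w12.png');cv2.imwrite('pics/w12c.png',cv2.resize(p[0:240,200:440],None,fx=2,fy=2))"
```

```text
dock_oximeter 0.77 [0.42 0.   0.14 0.31] [0.651  0.1661 0.01   3.0195] 0.928
```

View pics/w12c.png

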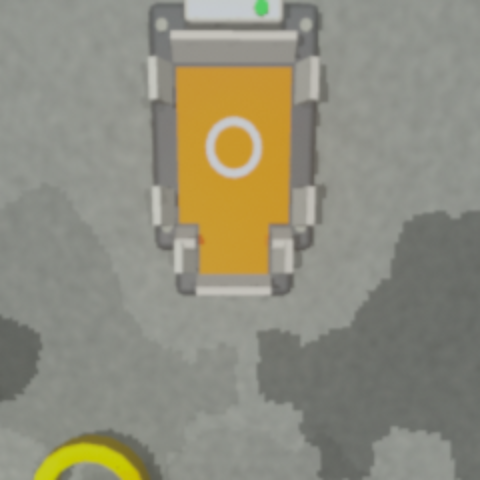

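The orange dock is clear: its ring is at crop (234,147) and the nose bay is nearest, matching the fit.

Call:
jog_arm([
  {"x":30,"y":0,"z":0,"rx":0,"ry":0,"rz":0},
  {"x":30,"y":0,"z":0,"rx":0,"ry":0,"rz":0},
  {"x":30,"y":0,"z":15,"rx":0,"ry":0,"rz":0},
  {"x":27,"y":-0.5,"z":30,"rx":0,"ry":0,"rz":0},
  {"x":0,"y":0,"z":30,"rx":0,"ry":0,"rz":0},
  {"x":0,"y":0,"z":20,"rx":0,"ry":0,"rz":0},
  {"x":0,"y":0,"z":0,"rx":0,"ry":0,"rz":0},
  {"x":0,"y":0,"z":0,"rx":0,"ry":0,"rz":0},
  {"x":0,"y":0,"z":0,"rx":0,"ry":0,"rz":0},
])

```text
time_s: 25.7
tool_pos: [0.6523, 0.1668, 0.0762]
tool_rot: [[0.993, -0.121, 0.004], [-0.121, -0.993, 0.0], [0.004, -0.001, -1.0]]
wrist_force: [0.3, -0.3, 1.1]
finger_gap: 0.409
grasp_force: 60.5
```

```bash
python3 -c "
from h import *
go(.6505,.166,.02,3.02)"
```

```text
t 25.7 rz 0.0 then mm [-1.7  1.  56.2] tilt [0.0036 0.0002] q6 1.76
```

Call:
jog_arm([
  {"x":-1,"y":0.5,"z":15,"rx":0,"ry":0,"rz":0},
  {"x":0,"y":0,"z":12,"rx":0,"ry":0,"rz":0},
  {"x":0,"y":0,"z":10,"rx":0,"ry":0,"rz":0},
  {"x":0,"y":0,"z":8,"rx":0,"ry":0,"rz":0},
  {"x":0,"y":0,"z":4,"rx":0,"ry":0,"rz":0},
  {"x":0,"y":0,"z":4,"rx":0,"ry":0,"rz":0},
  {"x":0,"y":0,"z":0,"rx":0,"ry":0,"rz":0},
  {"x":0,"y":0,"z":0,"rx":0,"ry":0,"rz":0},
])

```text
time_s: 26.5
tool_pos: [0.6503, 0.1665, 0.0211]
tool_rot: [[0.993, -0.121, 0.001], [-0.121, -0.993, 0.0], [0.001, -0.0, -1.0]]
wrist_force: [-0.2, 0.6, -1.3]
finger_gap: 0.413
grasp_force: 60.6
```

Call:
jog_arm([
  {"x":0,"y":0,"z":1.2,"rx":0,"ry":0,"rz":0},
  {"x":0,"y":0,"z":0,"rx":0,"ry":0,"rz":0},
  {"x":0,"y":0,"z":0,"rx":0,"ry":0,"rz":0},
])

```text
time_s: 26.8
tool_pos: [0.6505, 0.1665, 0.0203]
tool_rot: [[0.993, -0.121, 0.001], [-0.121, -0.993, 0.0], [0.001, -0.0, -1.0]]
wrist_force: [-1.0, 0.8, 4.0]
finger_gap: 0.41
grasp_force: 60.8
```

Call:
jog_arm([
  {"x":0,"y":0,"z":0,"rx":0,"ry":0,"rz":0},
  {"x":0,"y":0,"z":0,"rx":0,"ry":0,"rz":0},
  {"x":0,"y":0,"z":0,"rx":0,"ry":0,"rz":0},
  {"x":0,"y":0,"z":0,"rx":0,"ry":0,"rz":0},
  {"x":0,"y":0,"z":-10,"rx":0,"ry":0,"rz":0},
  {"x":0,"y":0,"z":-20,"rx":0,"ry":0,"rz":0},
  {"x":0,"y":0,"z":-40,"rx":0,"ry":0,"rz":0},
  {"x":0,"y":0,"z":-40,"rx":0,"ry":0,"rz":0},
  {"x":0,"y":0,"z":-40,"rx":0,"ry":0,"rz":0},
  {"x":0,"y":0,"z":0,"rx":0,"ry":0,"rz":0},
  {"x":0,"y":0,"z":0,"rx":0,"ry":0,"rz":0},
], hand=50)

```text
time_s: 27.9
tool_pos: [0.6509, 0.1665, 0.1718]
tool_rot: [[0.993, -0.121, 0.004], [-0.121, -0.993, 0.0], [0.004, -0.001, -1.0]]
wrist_force: [-1.3, -0.1, -0.4]
finger_gap: 0.589
grasp_force: 0.0
```

```bash
python3 -c "
from h import *
look({'oximeter':(.651,.166,.01,3.02)})
go(.523,.405,.19,-2.79)"
```

```text
oximeter 0.73 [0.46 0.4  0.08 0.17] [0.6494 0.1677 0.01   3.0204] 0.898
t 28.0 rz -0.473 then mm [ -36.1 -267.5  -21.7] tilt [-0.0025 -0.0002] q6 1.76
```

Call:
jog_arm([
  {"x":0,"y":0,"z":-12,"rx":0,"ry":0,"rz":-0.12},
  {"x":0,"y":0,"z":-12,"rx":0,"ry":0,"rz":-0.12},
  {"x":0,"y":0,"z":0,"rx":0,"ry":0,"rz":-0.12},
  {"x":0,"y":0,"z":0,"rx":0,"ry":0,"rz":-0.113},
  {"x":-6,"y":-45,"z":0,"rx":0,"ry":0,"rz":0},
  {"x":-6,"y":-45,"z":0,"rx":0,"ry":0,"rz":0},
  {"x":-6,"y":-45,"z":0,"rx":0,"ry":0,"rz":0},
  {"x":-6,"y":-45,"z":0,"rx":0,"ry":0,"rz":0},
  {"x":-6,"y":-45,"z":0,"rx":0,"ry":0,"rz":0},
  {"x":-6,"y":-43,"z":0,"rx":0,"ry":0,"rz":0},
  {"x":0,"y":0,"z":0,"rx":0,"ry":0,"rz":0},
  {"x":0,"y":0,"z":0,"rx":0,"ry":0,"rz":0},
], hand=65)

```text
time_s: 29.2
tool_pos: [0.5225, 0.4058, 0.1916]
tool_rot: [[0.938, 0.346, -0.003], [0.346, -0.938, -0.002], [-0.003, 0.001, -1.0]]
wrist_force: [0.6, -0.1, 0.4]
finger_gap: 0.761
grasp_force: 0.0
```

```bash
python3 -c "
from h import *
look({'thermo':(.523,.405,0,-2.79)},'w13')
go(.523,.405,.01,-2.79)"
```

```text
thermo 0.93 [0.47 0.35 0.06 0.25] [ 0.5263  0.4076  0.     -2.7743] 0.884
t 29.3 rz -0.001 then mm [ -0.6  -0.9 182.3] tilt [-0.0017 -0.0015] q6 1.7
```

View pics/w13.png

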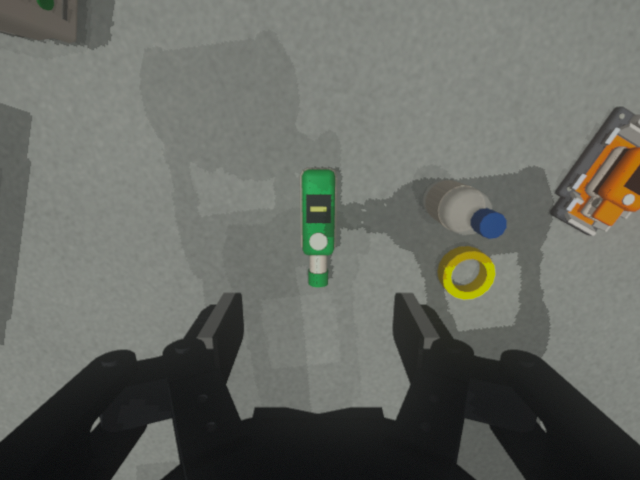

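The thermo is at (318,213), nose down in the image, with the bottle well clear at (465,210). The orange dock now holds the oximeter at (610,180).

Call:
jog_arm([
  {"x":2.4,"y":-1.6,"z":30,"rx":0,"ry":0,"rz":-0.01},
  {"x":0,"y":0,"z":40,"rx":0,"ry":0,"rz":0},
  {"x":0,"y":0,"z":40,"rx":0,"ry":0,"rz":0},
  {"x":0,"y":0,"z":40,"rx":0,"ry":0,"rz":0},
  {"x":0,"y":0,"z":20,"rx":0,"ry":0,"rz":0},
  {"x":0,"y":0,"z":12,"rx":0,"ry":0,"rz":0},
  {"x":0,"y":0,"z":0,"rx":0,"ry":0,"rz":0},
  {"x":0,"y":0,"z":0,"rx":0,"ry":0,"rz":0},
])

```text
time_s: 30.1
tool_pos: [0.5268, 0.4078, 0.0129]
tool_rot: [[0.936, 0.353, 0.002], [0.353, -0.936, 0.001], [0.002, -0.0, -1.0]]
wrist_force: [-0.0, 0.2, -0.7]
finger_gap: 0.761
grasp_force: 0.0
```

Call:
jog_arm([
  {"x":0,"y":0,"z":0,"rx":0,"ry":0,"rz":0},
  {"x":0,"y":0,"z":0,"rx":0,"ry":0,"rz":0},
  {"x":0,"y":0,"z":0,"rx":0,"ry":0,"rz":0},
  {"x":0,"y":0,"z":0,"rx":0,"ry":0,"rz":0},
  {"x":0,"y":0,"z":0,"rx":0,"ry":0,"rz":0},
  {"x":0,"y":0,"z":0,"rx":0,"ry":0,"rz":0},
  {"x":0,"y":0,"z":0,"rx":0,"ry":0,"rz":0},
], hand=18)

```text
time_s: 30.8
tool_pos: [0.5269, 0.4086, 0.0136]
tool_rot: [[0.935, 0.354, 0.003], [0.354, -0.935, 0.001], [0.003, -0.0, -1.0]]
wrist_force: [0.1, -0.5, 6.2]
finger_gap: 0.381
grasp_force: 61.8
```

Call:
jog_arm([
  {"x":0,"y":0,"z":-10,"rx":0,"ry":0,"rz":0},
  {"x":0,"y":0,"z":-30,"rx":0,"ry":0,"rz":0},
  {"x":0,"y":0,"z":-40,"rx":0,"ry":0,"rz":0},
  {"x":0,"y":0,"z":-40,"rx":0,"ry":0,"rz":0},
  {"x":0,"y":0,"z":-40,"rx":0,"ry":0,"rz":0},
  {"x":0,"y":0,"z":-30,"rx":0,"ry":0,"rz":0},
  {"x":0,"y":0,"z":0,"rx":0,"ry":0,"rz":0},
  {"x":0,"y":0,"z":0,"rx":0,"ry":0,"rz":0},
])

```text
time_s: 31.6
tool_pos: [0.5254, 0.408, 0.2018]
tool_rot: [[0.935, 0.354, 0.0], [0.354, -0.935, 0.0], [0.0, -0.0, -1.0]]
wrist_force: [-0.0, -0.4, -1.9]
finger_gap: 0.382
grasp_force: 61.0
```

```bash
python3 -c "
from h import *
p=capture('wrist');save(p,'w14')
s=sense();R=np.array(s['tool_rot']);t=np.array(s['tool_pos']);print(t)
m=trace(p,'thermo')[0]['box'];print(np.array(m)*[640,480,640,480])
for off in(-4,0,4):
  f=lambda x,y,z:np.round(P(p,t+R@(np.array([x+off,y,z])/1000)))
  print(off,'far top',f(40,17,-17),f(40,-17,-17))
go(.643,-.156,.2,-2.925)"
```

```text
[0.52458115 0.40749251 0.20002067]
[279.68  218.016  80.128 194.88 ]
-4 far top [364. 241.] [274. 241.]
0 far top [364. 231.] [273. 231.]
4 far top [364. 221.] [273. 221.]
t 31.7 rz 0.145 then mm [ -5.  575.7  -0.9] tilt [-0.0039 -0.002 ] q6 1.69
```

Call:
jog_arm([
  {"x":0,"y":0,"z":0,"rx":0,"ry":0,"rz":0.145},
  {"x":0,"y":38,"z":0,"rx":0,"ry":0,"rz":0},
  {"x":0,"y":38,"z":0,"rx":0,"ry":0,"rz":0},
  {"x":0,"y":38,"z":0,"rx":0,"ry":0,"rz":0},
  {"x":0,"y":38,"z":0,"rx":0,"ry":0,"rz":0},
  {"x":0,"y":38,"z":0,"rx":0,"ry":0,"rz":0},
  {"x":0,"y":38,"z":0,"rx":0,"ry":0,"rz":0},
  {"x":0,"y":38,"z":0,"rx":0,"ry":0,"rz":0},
  {"x":0,"y":38,"z":0,"rx":0,"ry":0,"rz":0},
  {"x":0,"y":38,"z":0,"rx":0,"ry":0,"rz":0},
  {"x":0,"y":38,"z":0,"rx":0,"ry":0,"rz":0},
  {"x":0,"y":38,"z":0,"rx":0,"ry":0,"rz":0},
])

```text
time_s: 32.9
tool_pos: [0.6142, -0.0015, 0.199]
tool_rot: [[0.977, 0.215, -0.004], [0.215, -0.977, 0.001], [-0.004, -0.002, -1.0]]
wrist_force: [0.5, 0.1, -1.0]
finger_gap: 0.378
grasp_force: 61.0
```

Call:
jog_arm([
  {"x":0,"y":0,"z":0,"rx":0,"ry":0,"rz":0},
  {"x":0,"y":0,"z":0,"rx":0,"ry":0,"rz":0},
  {"x":0,"y":0,"z":0,"rx":0,"ry":0,"rz":0},
])

```text
time_s: 33.2
tool_pos: [0.6145, 0.0008, 0.2001]
tool_rot: [[0.976, 0.216, -0.003], [0.216, -0.976, 0.001], [-0.002, -0.002, -1.0]]
wrist_force: [-0.5, 0.8, -1.2]
finger_gap: 0.38
grasp_force: 61.0
```

```bash
python3 -c "
from h import *
look({'dock_thermo':(.643,-.156,.01,-2.925)},'w15')
go(.643,-.156,.08,-2.925)"
```

```text
dock_thermo 0.82 [0.69 0.31 0.13 0.32] [ 0.642  -0.1551  0.01   -2.9194] 0.914
t 33.3 rz 0.002 then mm [ -6.3 159.5 120.9] tilt [-0.0013  0.0005] q6 1.16
```

View pics/w15.png

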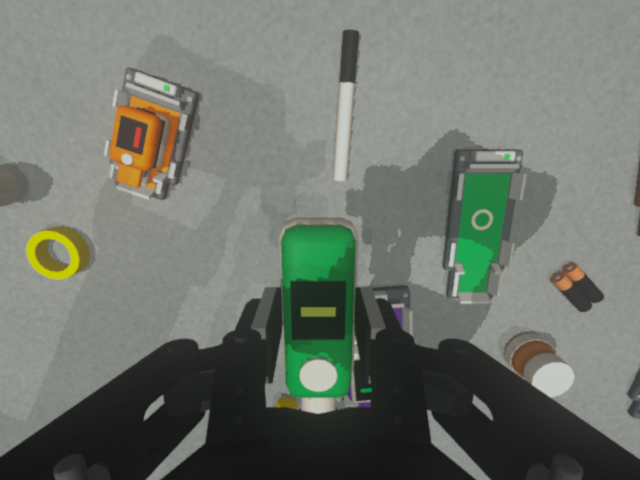

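The thermo is held at (318,310). Its green dock is at (482,222) and isn't the brown one, which is at the far right edge. The oximeter sits seated at (140,140).

Call:
jog_arm([
  {"x":-1.8,"y":39,"z":0,"rx":0,"ry":0,"rz":0.002},
  {"x":-2,"y":40,"z":0,"rx":0,"ry":0,"rz":0},
  {"x":-2,"y":40,"z":20,"rx":0,"ry":0,"rz":0},
  {"x":-1,"y":40,"z":40,"rx":0,"ry":0,"rz":0},
  {"x":0,"y":0,"z":40,"rx":0,"ry":0,"rz":0},
  {"x":0,"y":0,"z":20,"rx":0,"ry":0,"rz":0},
  {"x":0,"y":0,"z":0,"rx":0,"ry":0,"rz":0},
  {"x":0,"y":0,"z":0,"rx":0,"ry":0,"rz":0},
  {"x":0,"y":0,"z":0,"rx":0,"ry":0,"rz":0},
])

```text
time_s: 34.2
tool_pos: [0.6435, -0.1524, 0.0888]
tool_rot: [[0.977, 0.214, 0.004], [0.214, -0.977, -0.002], [0.003, 0.002, -1.0]]
wrist_force: [0.6, 0.2, -2.1]
finger_gap: 0.377
grasp_force: 61.0
```

```bash
python3 -c "
from h import *
go(.6425,-.1555,.0235,-2.922)"
```

```text
t 34.2 rz -0.004 then mm [-1.7  2.8 65.3] tilt [ 0.0039 -0.0017] q6 0.94
```

Call:
jog_arm([
  {"x":-1,"y":2,"z":15,"rx":0,"ry":0,"rz":0},
  {"x":0,"y":0,"z":15,"rx":0,"ry":0,"rz":0},
  {"x":0,"y":0,"z":0,"rx":0,"ry":0,"rz":0},
  {"x":0,"y":0,"z":0,"rx":0,"ry":0,"rz":0},
  {"x":0,"y":0,"z":0,"rx":0,"ry":0,"rz":0},
])

```text
time_s: 34.7
tool_pos: [0.6415, -0.1547, 0.0565]
tool_rot: [[0.977, 0.213, 0.0], [0.213, -0.977, -0.0], [0.0, 0.0, -1.0]]
wrist_force: [0.4, -0.9, -1.9]
finger_gap: 0.381
grasp_force: 61.0
```

```bash
python3 -c "
from h import *
go(.6425,-.1555,.0235,-2.922)"
```

```text
t 34.7 rz -0.005 then mm [ 0.8  0.9 33. ] tilt [ 0.0004 -0.0001] q6 0.94
```

Call:
jog_arm([
  {"x":0.5,"y":0.8,"z":10,"rx":0,"ry":0,"rz":-0.005},
  {"x":0,"y":0,"z":9,"rx":0,"ry":0,"rz":0},
  {"x":0,"y":0,"z":6,"rx":0,"ry":0,"rz":0},
  {"x":0,"y":0,"z":4,"rx":0,"ry":0,"rz":0},
  {"x":0,"y":0,"z":3,"rx":0,"ry":0,"rz":0},
  {"x":0,"y":0,"z":0,"rx":0,"ry":0,"rz":0},
  {"x":0,"y":0,"z":0,"rx":0,"ry":0,"rz":0},
  {"x":0,"y":0,"z":0,"rx":0,"ry":0,"rz":0},
])

```text
time_s: 35.5
tool_pos: [0.6422, -0.1554, 0.0245]
tool_rot: [[0.976, 0.218, 0.0], [0.218, -0.976, -0.0], [0.0, 0.0, -1.0]]
wrist_force: [1.1, 0.4, -2.0]
finger_gap: 0.38
grasp_force: 61.0
```

Call:
jog_arm([
  {"x":0,"y":0,"z":1.3,"rx":0,"ry":0,"rz":0},
  {"x":0,"y":0,"z":0,"rx":0,"ry":0,"rz":0},
  {"x":0,"y":0,"z":0,"rx":0,"ry":0,"rz":0},
])

```text
time_s: 35.8
tool_pos: [0.6423, -0.1555, 0.0236]
tool_rot: [[0.976, 0.218, 0.001], [0.218, -0.976, -0.0], [0.001, 0.001, -1.0]]
wrist_force: [-1.4, 0.5, 3.5]
finger_gap: 0.382
grasp_force: 61.5
```

Call:
jog_arm([
  {"x":0,"y":0,"z":0,"rx":0,"ry":0,"rz":0},
  {"x":0,"y":0,"z":0,"rx":0,"ry":0,"rz":0},
  {"x":0,"y":0,"z":0,"rx":0,"ry":0,"rz":0},
  {"x":0,"y":0,"z":0,"rx":0,"ry":0,"rz":0},
  {"x":0,"y":0,"z":-10,"rx":0,"ry":0,"rz":0},
  {"x":0,"y":0,"z":-20,"rx":0,"ry":0,"rz":0},
  {"x":0,"y":0,"z":-40,"rx":0,"ry":0,"rz":0},
  {"x":0,"y":0,"z":-40,"rx":0,"ry":0,"rz":0},
  {"x":0,"y":0,"z":-40,"rx":0,"ry":0,"rz":0},
  {"x":0,"y":0,"z":-30,"rx":0,"ry":0,"rz":0},
  {"x":0,"y":0,"z":0,"rx":0,"ry":0,"rz":0},
  {"x":0,"y":0,"z":0,"rx":0,"ry":0,"rz":0},
], hand=50)

```text
time_s: 37.0
tool_pos: [0.6424, -0.1555, 0.2043]
tool_rot: [[0.976, 0.218, 0.002], [0.218, -0.976, -0.001], [0.002, 0.001, -1.0]]
wrist_force: [0.9, 0.9, -0.7]
finger_gap: 0.583
grasp_force: 0.0
```

```bash
python3 -c "
from h import *
look({'thermo':(.6425,-.1555,.01,-2.92)})
p=capture('scene');q=capture('side')
E=dict(glucose=(.529,-.4357,-3.07),monitor=(.4757,-.0882,-2.83),oximeter=(.651,.1663,3.02),thermo=(.6425,-.1555,-2.92))
for n,e in E.items():
  vs=[]
  for pp in(p,q):
    u=P(pp,[e[0],e[1],.02]);c=[m for m in trace(pp,n) if np.linalg.norm((np.array(m['box'][:2])+np.array(m['box'][2:])/2)*[640,480]-u)<25]
    if c:vs.append((pp,c[0]['region']))
  if vs: 
    v,f=fit(vs,n,[e[0],e[1],.01],None,[e[2]]);print(n,len(vs),np.round(v,3),round(f,2))
t=[]
for n,e in E.items():
  c=P(q,[e[0],e[1],.03]).astype(int);t.append(cv2.resize(q['color'][max(c[1]-45,0):max(c[1]-45,0)+90,c[0]-60:c[0]+60],(400,300),interpolation=2))
cv2.imwrite('pics/fin.png',np.vstack([np.hstack(t[:2]),np.hstack(t[2:])])[:,:,::-1])"
```

```text
thermo 0.78 [0.47 0.36 0.06 0.24] [ 0.641  -0.1547  0.01   -2.9084] 0.895
glucose 2 [ 0.528 -0.435  0.011 -2.991] 0.8
monitor 2 [ 0.472 -0.091  0.01  -2.766] 0.59
oximeter 2 [0.649 0.163 0.011 2.922] 0.81
thermo 2 [ 0.639 -0.158  0.012 -2.948] 0.81
```

View pics/fin.png

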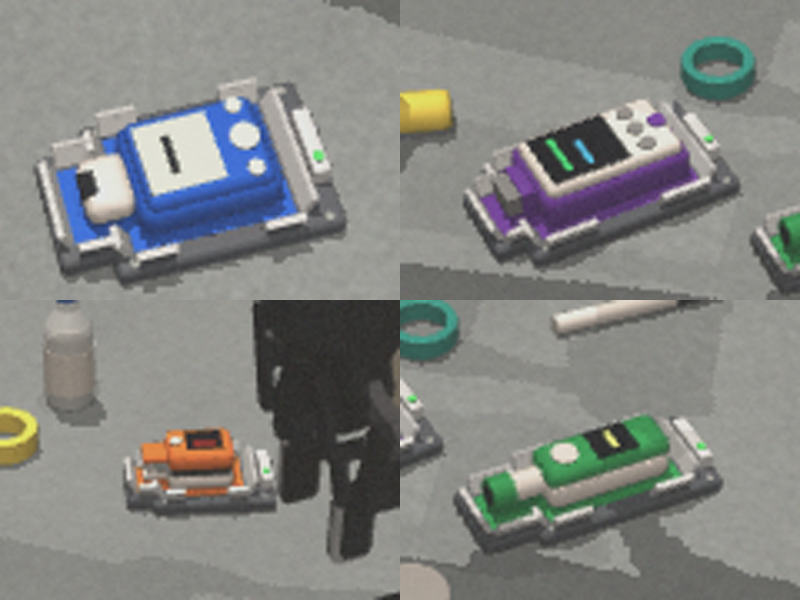

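All four devices lie flat in their own wells with the noses in the nose bays. The fitted heights come out at 10 to 12 mm.

```bash
python3 -c "
from bench import *
print(hand_in())"
```

```text
the job is handed in; nothing more can be done
None
```

All four devices are on charge, each lying flat in its own dock with its nose in the nose bay, the bottle and jar weren't touched, and I handed the job in at about 37 s (the hand-in gave no verdict).

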